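# Bring the tall bottle round on the reagent carousel and unload it

### The job

Turn the reagent carousel by its upright posts until the one tall bottle stands at the front, in line with the pointer and just in front of the reader head. Then lift that bottle out of its pocket from there and set it down, without dropping it, so that it stands upright in the clear tray. Leave the four shorter containers standing in their pockets and do not disturb the other things on the bench.

Things in the scene. Friction and masses are not known exactly. Their poses are not given: they have to be found in the camera images.
- stand: Fixed stand of the carousel. Origin on the bench at the turning axis; its -x axis points to its front (roughly to the robot), z up. Round grey foot 300 mm across, 20 mm high; a small steel diamond 222 mm in front of the axis is the pointer. At the back a white column (45 x 60 mm, 240 mm high, at x = +215 mm) carries a 44 mm wide boom forward along y = 0, heights 217 to 243 mm.
- reader_head (a point): Centre of the underside of the fixed grey reader head at the boom's end; axes as the stand. The head is 55 mm (x) by 110 mm (y) by 30 mm high, its front face 95 mm in front of the axis, its underside 215 mm above the bench. It blocks a straight-down grip at the front place: lean the tool 25 to 45 degrees, fingers pointing down and away from the robot along the stand's +x.
- front_place (a point): The front place: where the tall bottle's centre should be once brought to the front; fixed on the stand 100 mm in front of the turning axis (stand x = -100 mm, y = 0), 92 mm above the bench. Axes as the stand.
- carousel: Turning aluminium disc, 290 mm across; origin on the axis 25 mm above the bench, z up. Turns about z either way without stops; light friction (0.22 N m), stays where left. Top 37 mm above the bench. Five round pockets 100 mm from the axis, 72 degrees apart, the first on its own -x axis: ring walls 10 mm high, 60 mm across inside, floor 37 mm above the bench.
- post (a point): One of five like upright steel posts on lugs of the carousel, 16 mm in diameter, 170 mm from the axis, 72 degrees apart, each half-way between two pockets. This one is 36 degrees counter-clockwise (from above) from the carousel's -x axis. Point on its axis 70 mm above the bench; its top is 90 mm, the lug 37 mm above the bench. A held post pivots in the grip as it is led round its arc.
- tall_bottle_mid (a point): The tall bottle: round, white, 50 mm in diameter up to 88 mm, then a grey cap 44 mm wide; 110 mm high, about 0.22 kg. Point on its axis, 55 mm above its underside; z along the axis. Stands loosely (5 mm play) in a pocket left or right of the front. Grip it about 25 mm above this point with the tool leaning. Lift over 10 mm to clear the pocket; at the front 68 mm are free above its cap.
- tray: Clear open tray, fixed, 170 x 170 mm, 40 mm high, walls 4 mm, floor 4 mm thick, lined with a thin white sheet. Origin at the centre of its underside, x and y along its sides.
- square_a_mid (a point): Square bottle, 39 x 39 mm, 80 mm high with its narrow cap, in a carousel pocket; point half-way up. Leave it in its pocket.
- square_b_mid (a point): A second square bottle like the first, in another pocket. Leave it.
- jar_a_mid (a point): Squat round jar, 56 mm in diameter, 68 mm high, in a carousel pocket; point half-way up. Leave it.
- jar_b_mid (a point): A second squat jar like the first, in another pocket. Leave it.
- tip_box: Blue box with a clear lid, 122 x 82 mm, 80 mm high, loose on the bench; origin at the centre of its underside. Leave it.
- wash_bottle: White bottle with an orange cap, 66 mm in diameter, 160 mm high, loose; origin at the centre of its underside. Leave it.
- tube_rack: Green rack, 220 x 100 mm, 88 mm high with the tubes in it, loose; origin at the centre of its underside. Leave it.
- timer: Flat white timer, 70 x 70 mm, 20 mm high, loose; origin at the centre of its underside. Leave it.
- beaker: Glass beaker, 70 mm across, 85 mm high, loose; origin at the centre of its underside. Leave it.
There are look-alikes about, which are no part of the job. What is shaped like the part that bears square_b_mid but purple or yellow is not meant. Leave any pink look-alike of the part that bears tall_bottle_mid alone.

How it is judged:
On the way, in this order (a step that is already met when the one before it is completed fails the run):
1. the carousel has brought the tall bottle, standing in its pocket, to the front place (horizontal distance between tall_bottle_mid and front_place below 0.025 m and height (world z) of tall_bottle_mid below 0.098 m and angle between tall_bottle_mid's own z axis and vertical below 0.12 rad and angular speed of carousel below 0.1 rad/s), for 0.3 s.
2. the tall bottle has been lifted clear of the carousel (horizontal distance between tall_bottle_mid and stand above 0.2 m), for 0.1 s.
At the end, for the whole second after the job is handed in: The tall bottle stands upright (within 6 degrees) on the tray's floor, its axis within 70 mm of the tray's centre along both sides, at rest and released; each of the four shorter containers still stands upright (within 7 degrees) in a carousel pocket (x of tall_bottle_mid in the frame of tray between -0.07 and 0.07 m and y of tall_bottle_mid in the frame of tray between -0.07 and 0.07 m and height (world z) of tall_bottle_mid between 0.052 and 0.068 m and angle between tall_bottle_mid's own z axis and vertical below 0.1 rad and linear speed of tall_bottle below 0.02 m/s and contact force between the fingers and tall_bottle below 0.1 N and horizontal distance between square_a_mid and stand between 0.085 and 0.115 m and angle between each of square_a_mid, square_b_mid, jar_a_mid, jar_b_mid's own z axis and vertical below 0.12 rad and height (world z) of each of square_a_mid, square_b_mid, jar_a_mid, jar_b_mid below 0.084 m and horizontal distance between square_b_mid and stand between 0.085 and 0.115 m and horizontal distance between jar_a_mid and stand between 0.085 and 0.115 m and horizontal distance between jar_b_mid and stand between 0.085 and 0.115 m); the robot touches nothing.
It fails at once if the tall bottle is dropped (falls freely, faster than 0.7 m/s) (linear speed of tall_bottle above 0.7 m/s and contact force between the fingers and tall_bottle below 0.1 N).
It fails at once if the tall bottle is tipped by more than 45 degrees (angle between tall_bottle_mid's own z axis and vertical above 0.8 rad).
It fails at once if one of the other containers is tipped over or taken out (angle between any of square_a_mid, square_b_mid, jar_a_mid, jar_b_mid's own z axis and vertical above 0.5 rad or height (world z) of any of square_a_mid, square_b_mid, jar_a_mid, jar_b_mid above 0.12 m).
It fails at once if another thing on the bench is shifted by more than 30 mm (distance of any of tip_box, wash_bottle, tube_rack, timer, beaker from where it was at the start of the episode above 0.03 m).
It also fails if it takes over 72 s, if anything falls off the work surface, if the arm or the gripper's body presses on something with over 40 N, if the wrist force passes 120 N, or if a joint passes its speed limit or range.

### The arm

A 7-joint arm with a two-finger parallel gripper is mounted at the origin on the work surface. World frame = base frame: x ahead of the robot, y to its left, z up, the work surface at z = 0. Lengths are in m, angles in rad, forces in N, time in s.
With the tool pointing down it reaches from about 0.4 to 0.85 m from the base axis. Payload 4.5 kg.
Tool frame: the origin (TCP) lies between the finger pads; the fingertips stand 25 mm ahead of it and the grasp point (between the pads) lies 6 mm ahead of it (r.tips_ahead is the distance from the TCP to the fingertips, in m); z points along the fingers, y is the direction in which the jaws open and shut (so a half turn about z gives the same grasp; the last joint's range is limited). The gripper opens to 88 mm and grips with 3 to 60 N. Pads are 18 mm wide; open, the fingers measure 123 mm over their backs; the gripper's body (75 mm by 187 mm) begins 45 mm behind the grasp point.
Start: joints at [1.241, 0.689, -0.195, 1.565, 0.157, 0.902, -0.215], TCP at [0.222, -0.584, 0.23] pointing down, gripper open.
Joint ranges: [-3.01, 3.01], [-0.46, 2.08], [-1.47, 1.51], [0.13, 2.56], [-1, 4.14], [0.04, 2.09], [-2.66, 2.66]. Speed limits (rad/s): [2.57, 2.57, 3.14, 3.14, 3.14, 3.14, 3.14].

### API

Orientations are given as a unit quaternion [x, y, z, w].
In Python, from plant import r, imaging gives the robot as it stands.
- The arm moves only by the tool send_rows, never from a script. Its argument "moves" is one flat list of numbers, 6 for each row, row after row: the shift along the tool's x, y, z in m, then the turn, a rotation vector about the tool's x, y, z in degrees. A call has exactly 5 rows; each row is the pose to reach, as a shift and turn from the pose measured when the call began, along the tool's axes at that moment; what a row does not reach only later rows make up. A row lasts 1/12 s, in which the tool goes at most 41.7 mm and 7.16 degrees, less where a joint would pass 70% of its speed; a pose out of reach is approached as far as the arm can. A call with a gripper value outside its range is refused whole. "claw" is the closure, from -1 (fully open) to 1 (shut), so that 0 is half open, set as the call begins (left out, the last holds). The fingers move at their own pace and stop on an object; "grip_force" is the grip in N (left out, the last holds). Time passes only in rows, so rows that repeat a pose let the fingers close, or fill a call up. It gives the time, the measured TCP pose, the force and the opening at its end, in the units of the state.
- r.get_state(): the state, without advancing time (a new reading comes with each control period).
- imaging.snapshot(name): name is "scene" or "top"; returns a dict with "image" (400x640x3 uint8, red, green, blue), "depth" (400x640 float32, m along the optical axis (not along the pixel's ray), 0 where there is no reading), "mtx" (3x3 intrinsics, pixels), "rvec" (rotation vector, rad) and "tvec" (3), from world to camera coordinates, as OpenCV has them. Camera axes: x right, y down, z forward; pixel columns grow to the right and rows downward; lengths in m; the calibration is good to about 2 mm. A picture is of the moment at which its call begins.
- r.finish_job(): hands the job in, once; it reports no verdict.
Trained networks look in a picture, given as the dict that the camera call returned (one of the last four; its "shot" number tells which), for a name from the list of things; names that differ only in an ending like _2 or _b are one class to them, and where a whole thing is asked for, a point or a joint stands for the part that bears it (a point fixed in the world has none). Each returns a list of dicts, best first, with "score" (0 to 1); they miss things now and then, are a little off and sometimes report something else, mostly with a low value. They report only what shows in the picture. A call takes as long as a camera call. They do not tell look-alikes from the thing itself.
- imaging.look_for(query, picture): "box" ([centre column, centre row, width, height] as shares, 0 to 1, of the picture: columns of its width, rows of its height, round what is visible of it).
- imaging.silhouettes(query, picture): "pixels" (400x640 bool, what is visible of it) and "box" ([centre column, centre row, width, height] as shares, 0 to 1, of the picture: columns of its width, rows of its height, round what is visible of it).
- imaging.pinpoint(query, picture): "point" ([column, row] as shares, 0 to 1, of the picture: columns of its width, rows of its height: a listed point, or the origin of a listed thing).
The state is a dict: "clock": time; "q": joint angles; "qd": joint speeds; "joint_torque": joint torques, N m; "tool_pos": TCP position; "eef_rot": TCP orientation; "contact_force": force on the tool from outside, world axes, zero at the start; "moment": the same for the moment, N m; "opening": opening from 0.0 (shut) to 1.0 (fully open).
Only numpy, scipy, OpenCV 4.12 (cv2) and the standard library are available. Lean on these libraries where they do the work, as an engineer would, in place of code of your own. Each camera call takes 0.05 s, during which the arm holds its last target.

## Working session

There is one attempt and no reset: what is moved stays moved. The work goes in short steps, Python scripts to look and compute and a tool call to move; the robot and the scene stay as the last step left them, time stands still between calls to the robot, and variables do not carry over. Pictures are saved under pics/ and viewed, and the job is handed in when it is done.

Besides the shell and the picture viewer there is one more tool, called after "Request:" as name(argument=value, ...) on one line, values as JSON. send_rows: Moves the arm, as the interface text tells. Its arguments: {"type":"object","properties":{"moves":{"type":"array"},"claw":{"type":"number"},"grip_force":{"type":"number"}},"required":["moves"]}

```bash
mkdir -p pics; ls; cat > h.py <<'E'
import numpy as np, cv2
from scipy.spatial.transform import Rotation as R
from plant import r, imaging
def cam(s):
    Rm,_=cv2.Rodrigues(np.array(s["rvec"],float)); return np.array(s["mtx"],float),Rm,np.array(s["tvec"],float).ravel()
def pix2w(s,u,v,d):
    K,Rm,t=cam(s); p=np.linalg.inv(K)@np.array([u,v,1.])*d; return Rm.T@(p-t)
def ray_z(s,u,v,z):
    K,Rm,t=cam(s); c=-Rm.T@t; d=Rm.T@np.linalg.inv(K)@np.array([u,v,1.]); return c+d*(z-c[2])/d[2]
def w2pix(s,p):
    K,Rm,t=cam(s); q=K@(Rm@np.array(p,float)+t); return q[:2]/q[2]
def save(s,name): cv2.imwrite("pics/"+name,cv2.cvtColor(s["image"],cv2.COLOR_RGB2BGR))
E
python3 - <<'E'
from h import *
for n in ["scene","top"]:
    s=imaging.snapshot(n); save(s,n+"0.png")
    K,Rm,t=cam(s); print(n,s["shot"],K.tolist(),(-Rm.T@t).round(3))
    for q in ["stand","carousel","post","tall_bottle_mid","tray","reader_head","front_place","square_a_mid","jar_a_mid","tip_box","wash_bottle","tube_rack","timer","beaker"]:
        try:
            for o in imaging.pinpoint(q,s)[:6]:
                u,v=o["point"][0]*640,o["point"][1]*400
                print(q,round(o["score"],2),round(u,1),round(v,1), s["depth"][min(399,int(v)),min(639,int(u))].round(3))
        except Exception as e: print(q,e)
print(r.get_state())
E
```

```text
pics
scene 1 [[385.78670517873525, 0.0, 322.9635180436815], [0.0, 385.78670517873525, 191.8647648360057], [0.0, 0.0, 1.0]] [0.947 0.387 0.938]
carousel 0.6 273.8 234.1 1.02
post 0.42 438.1 318.1 0.937
tall_bottle_mid 0.67 309.0 230.9 0.956
tall_bottle_mid 0.59 336.7 169.1 1.118
tray 0.85 434.8 316.5 0.94
tray 0.47 291.4 195.9 0.887
reader_head 0.68 287.8 177.9 0.892
square_a_mid 0.6 293.1 196.1 0.885
jar_a_mid 0.55 267.4 149.1 1.239
jar_a_mid 0.43 250.0 199.3 0.859
jar_a_mid 0.33 377.2 202.6 1.122
tip_box 0.69 268.8 144.3 1.224
wash_bottle 0.84 407.7 375.0 0.77
tube_rack 0.98 216.4 160.1 1.17
timer 0.93 378.3 205.5 1.122
timer 0.48 292.4 175.8 0.896
beaker 0.63 319.9 126.5 1.289
beaker 0.63 307.0 228.1 0.95
top 2 [[414.900745401373, 0.0, 318.5419115004609], [0.0, 414.900745401373, 198.02690083491433], [0.0, 0.0, 1.0]] [ 0.368 -0.045  1.401]
stand 0.51 333.1 164.2 1.179
post 0.74 373.8 188.2 1.388
tall_bottle_mid 0.62 342.8 241.4 1.287
tall_bottle_mid 0.55 309.8 175.9 1.276
tray 0.92 199.6 208.5 1.403
reader_head 0.88 331.4 173.8 1.178
square_a_mid 0.46 339.6 187.8 1.32
jar_a_mid 0.66
[... 223 characters left out ...]
, 'q': array([ 1.24075356,  0.68909618, -0.1945707 ,  1.56528789,  0.15730384,
        0.90251979, -0.21509236]), 'qd': array([-7.62900118e-04, -4.95438655e-04, -2.60411654e-06,  5.96559653e-04,
       -1.17266132e-03, -9.21131799e-04,  4.07241674e-05]), 'joint_torque': array([ 2.25564504e-04, -5.27486694e+01, -1.26703218e+00, -1.53741735e+01,
       -5.19111799e-02, -6.68226112e-04,  1.74108783e-05]), 'tool_pos': array([ 0.2224331 , -0.58410555,  0.2300476 ]), 'eef_rot': array([9.83497143e-01, 1.80923652e-01, 1.65456132e-07, 3.66135591e-05]), 'contact_force': array([0.13089454, 0.88816322, 0.38977858]), 'moment': array([ 0.05238783, -0.03683981, -0.03829829]), 'opening': 1.0040638044293748}
```

View pics/scene0.png

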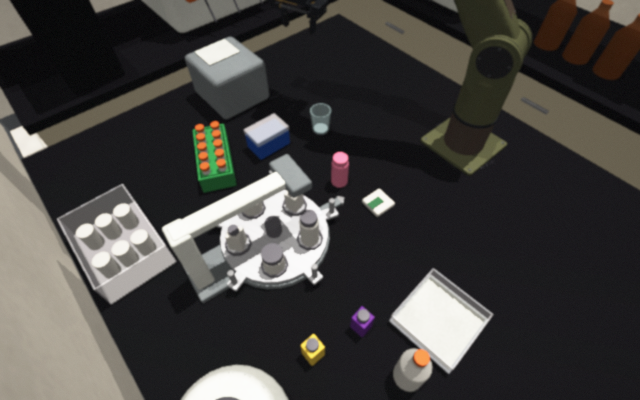

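View pics/top0.png

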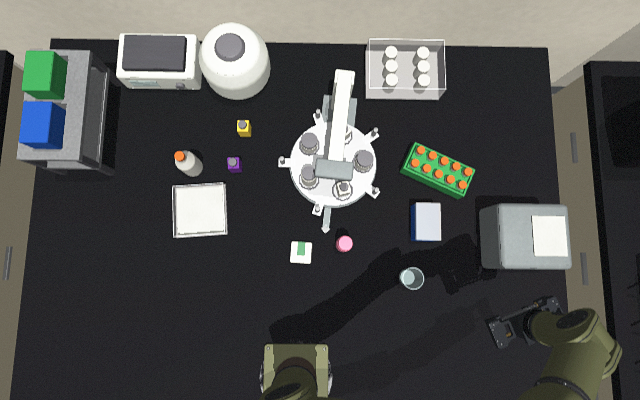

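```bash
python3 - <<'E'
import cv2
a=cv2.imread("pics/top0.png")[100:300,220:480]; cv2.imwrite("pics/top0c.png",cv2.resize(a,None,fx=3,fy=3,interpolation=cv2.INTER_CUBIC))
a=cv2.imread("pics/scene0.png")[110:310,170:430]; cv2.imwrite("pics/scene0c.png",cv2.resize(a,None,fx=3,fy=3,interpolation=cv2.INTER_CUBIC))
E
```

```text
(no output)
```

View pics/top0c.png

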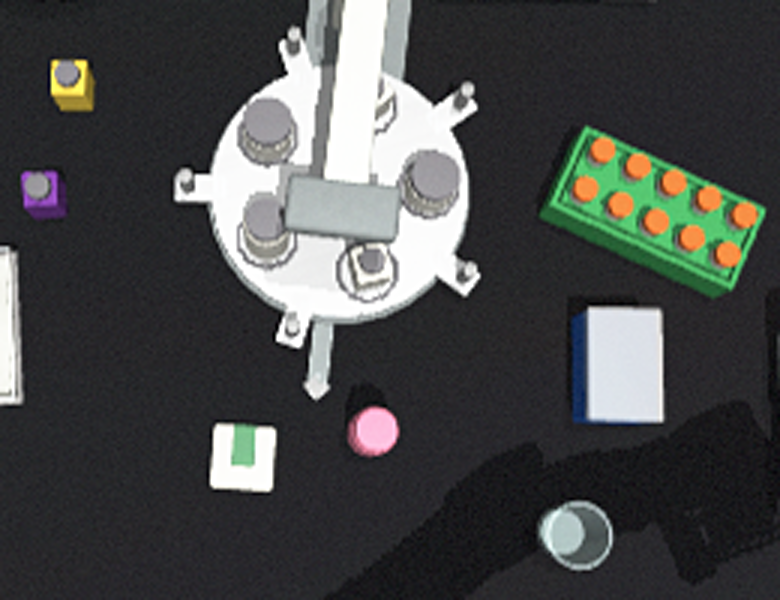

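View pics/scene0c.png

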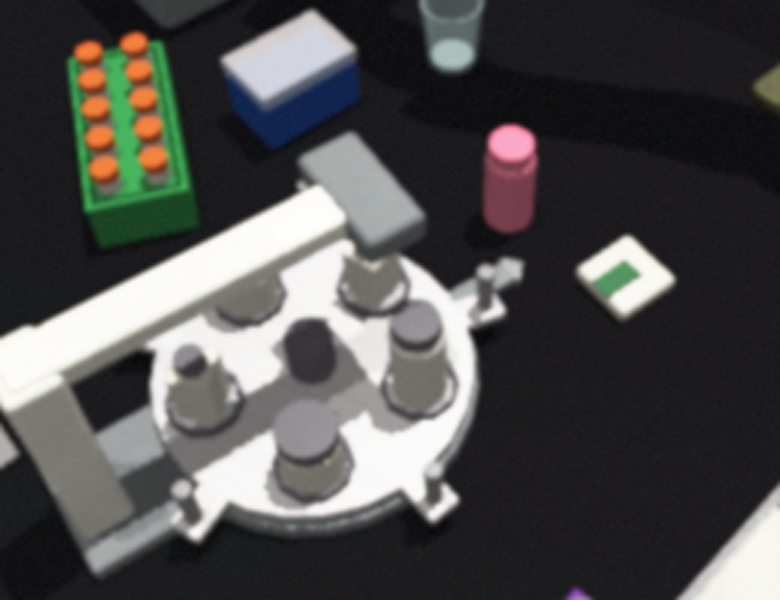

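```bash
python3 - <<'E'
from h import *
import pickle
s=imaging.snapshot("top"); sc=imaging.snapshot("scene")
pickle.dump((s,sc),open("s0.pkl","wb"))
from scipy import optimize
# carousel posts from crop coordinates
C=lambda x,y:(220+x/3-0.33,100+y/3-0.33)
posts=[(293,34),(466,89),(183,175),(465,268),(292,321)]
P=np.array([ray_z(s,*C(*p),0.09)[:2] for p in posts])
f=lambda x:np.hypot(*(P-x[:2]).T)-0.17
o=optimize.least_squares(f,P.mean(0)); c=o.x; print("axis",c.round(4),"res",o.fun.round(4))
print("post angles",np.degrees(np.arctan2(*(P-c).T[::-1])).round(1)); print(P.round(3))
for z in (0.02,0.01,0.0):print("pointer",ray_z(s,*C(317,388),z).round(4), np.hypot(*(ray_z(s,*C(317,388),z)[:2]-c)))
u,v=C(342,207);print("head top",ray_z(s,u,v,.245).round(4))
for n,(z,p) in dict(cap=(.147,(267,215)),jarR=(.105,(431,178)),jarL=(.105,(267,130)),sq=(.117,(371,262)),pink=(.11,(373,431)),timer=(.02,(243,457)),tip=(.08,(624,365)),beaker=(.085,(577,535))).items():
    w=ray_z(s,*C(*p),z); print(n,w.round(3),"r",np.hypot(*(w[:2]-c)).round(3),"ang",np.degrees(np.arctan2(*(w[:2]-c)[::-1])).round(1))
# world cloud from depth: walls / tray
o=imaging.silhouettes("tray",s)[0]; m=o["pixels"]; print(o["score"],m.sum())
vv,uu=np.nonzero(m); W=np.array([pix2w(s,u,v,s["depth"][v,u]) for u,v in zip(uu,vv)]); print("tray z",np.percentile(W[:,2],[5,50,95]).round(3))
rc=cv2.minAreaRect(W[:,:2].astype(np.float32)); print(rc)
o=imaging.silhouettes("tall_bottle_mid",s)
for q in o: print(q["score"],(np.array(q["box"])*[640,400,640,400]).round(1))
E
```

```text
axis [ 0.6974 -0.112 ] res [-0.0033 -0.0007 -0.0005 -0.0021 -0.0024]
post angles [  18.3  -54.4   90.9 -126.7  162.6]
[[ 0.856 -0.06 ]
 [ 0.796 -0.25 ]
 [ 0.695  0.057]
 [ 0.597 -0.247]
 [ 0.537 -0.062]]
pointer [ 0.4719 -0.0913  0.02  ] 0.2264629874698723
pointer [ 0.4726 -0.0916  0.01  ] 0.22568331390949278
pointer [ 0.4734 -0.092   0.    ] 0.22490394743510908
head top [ 0.6271 -0.1063  0.245 ]
cap [ 0.64  -0.034  0.147] r 0.097 ang 126.6
jarR [ 0.692 -0.209  0.105] r 0.097 ang -93.4
jarL [ 0.742 -0.033  0.105] r 0.091 ang 60.7
sq [ 0.597 -0.144  0.117] r 0.105 ang -162.4
pink [ 0.421 -0.147  0.11 ] r 0.278 ang -172.9
timer [ 0.395 -0.01   0.02 ] r 0.319 ang 161.4
tip [ 0.496 -0.418  0.08 ] r 0.366 ang -123.4
beaker [ 0.317 -0.362  0.085] r 0.455 ang -146.7
0.59 2745
tray z [0.    0.005 0.039]
((0.5065357089042664, 0.18434137105941772), (0.4985531270503998, 0.19836312532424927), 80.59275817871094)
0.78 [344.3 242.6  18.   16.9]
0.5 [310.1 175.8  10.7  17. ]
```

```bash
cat >> h.py <<'E'
AX=np.array([0.6974,-0.112]); FR=175.0
def rows(tgtpos,tgtR,n=5,st=None):
    st=st or r.get_state(); p=np.array(st["tool_pos"]); Q=R.from_quat(st["eef_rot"])
    d=Q.inv().apply(np.array(tgtpos)-p); w=(Q.inv()*tgtR).as_rotvec(degrees=True)
    print("shift mm",(d*1000).round(1),"turn deg",w.round(2),"| dist",np.linalg.norm(d).round(3),np.linalg.norm(w).round(1))
def ori(xyaw,lean=0):
    # fingers down, leaning along heading xyaw (deg)
    a=np.radians(xyaw);l=np.radians(lean);h=np.array([np.cos(a),np.sin(a),0]);k=np.array([0,0,1.])
    z=h*np.sin(l)-k*np.cos(l); x=h*np.cos(l)+k*np.sin(l); return R.from_matrix(np.stack([x,np.cross(z,x),z],1))
E
python3 - <<'E'
from h import *
import pickle
s,sc=pickle.load(open("s0.pkl","rb"))
im=cv2.cvtColor(sc["image"],cv2.COLOR_RGB2BGR); im=cv2.resize(im,None,fx=3,fy=3,interpolation=cv2.INTER_CUBIC)
def dot(p,c):
    u,v=w2pix(sc,p); cv2.circle(im,(int(u*3+1.5),int(v*3+1.5)),4,c,-1)
pol=lambda rr,a,z:[AX[0]+rr*np.cos(np.radians(a)),AX[1]+rr*np.sin(np.radians(a)),z]
for k in range(5):
    dot(pol(.17,18.1+72*k,.09),(0,0,255)); dot(pol(.1,54.1+72*k,.037),(255,0,0))
dot(pol(.1,126.1,.147),(0,255,0)); dot(pol(.222,FR,.02),(255,0,255)); 
for y in(-.055,.055):
  for x in (.095,.04):
    f=np.radians(FR); dot([AX[0]+x*np.cos(f)-y*np.sin(f),AX[1]+x*np.sin(f)+y*np.cos(f),.245],(0,255,255))
cv2.imwrite("pics/chk0.png",im[380:930,500:1200])
a=cv2.cvtColor(s["image"],cv2.COLOR_RGB2BGR)[130:270,150:260]; cv2.imwrite("pics/tray0.png",cv2.resize(a,None,fx=4,fy=4,interpolation=cv2.INTER_CUBIC))
E
```

```text
(no output)
```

View pics/chk0.png

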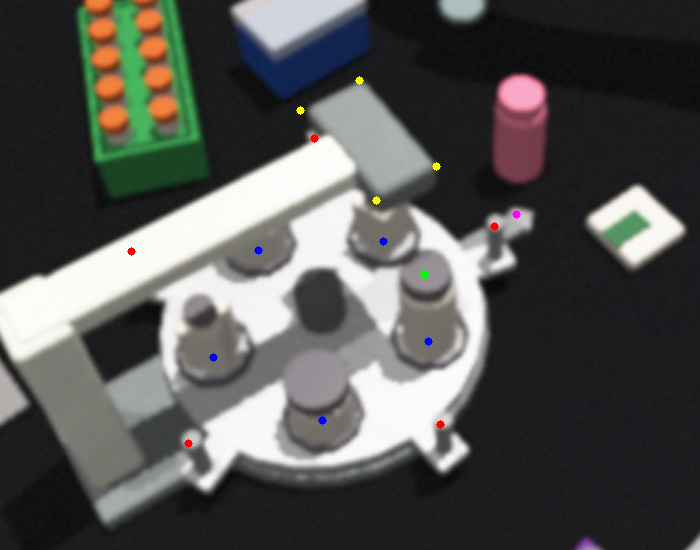

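View pics/tray0.png

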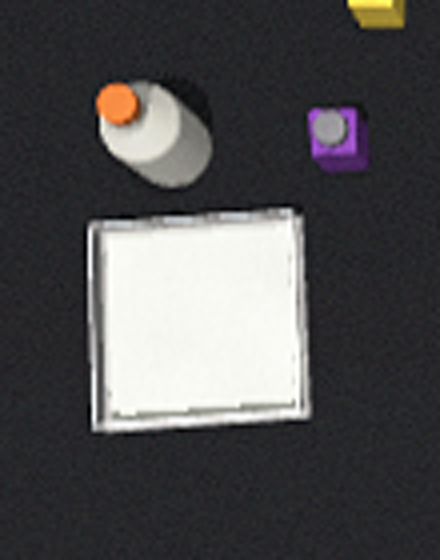

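```bash
python3 - <<'E'
from h import *
import pickle
s,sc=pickle.load(open("s0.pkl","rb"))
cs=[(90,222),(300,210),(310,415),(95,432)]
for z in (.04,0.0):
    W=np.array([ray_z(s,150+x/4-.4,130+y/4-.4,z)[:2] for x,y in cs]); print(W.round(3).tolist(),W.mean(0).round(4),np.linalg.norm(W-np.roll(W,1,0),axis=1).round(3))
    e=W[1]-W[0];print(np.degrees(np.arctan2(e[1],e[0])))
print("wash",ray_z(s,194,165,.02))
a=np.radians(162.1); print(AX+.17*np.array([np.cos(a),np.sin(a)]))
rows([0.42,-0.2,0.23],ori(-5))
E
```

```text
[[0.61, 0.418], [0.622, 0.245], [0.453, 0.23], [0.437, 0.403]] [0.5304 0.3242] [0.174 0.173 0.171 0.174]
-85.88682062432979
[[0.617, 0.432], [0.63, 0.254], [0.455, 0.238], [0.439, 0.417]] [0.5352 0.3351] [0.179 0.178 0.176 0.179]
-85.8868206243298
wash [0.68367776 0.35556818 0.02      ]
[ 0.53562895 -0.05974937]
shift mm [ 321.3 -288.6    0. ] turn deg [ 0.   -0.   25.85] | dist 0.432 25.8
```

Request:
send_rows(moves=[0.029,-0.026,0,0,0,2.5,0.058,-0.052,0,0,0,5,0.087,-0.078,0,0,0,7.5,0.116,-0.104,0,0,0,10,0.145,-0.13,0,0,0,12.5], claw=-1, grip_force=15)

```text
clock: 2.12
tool_pos: [0.3123, -0.4095, 0.2302]
eef_rot: [0.997, 0.071, 0.0, 0.0]
contact_force: [0.7, -0.5, 0.4]
opening: 0.999
```

```bash
python3 - <<'E'
from h import *
st=r.get_state();print(st["clock"],st["q"].round(2),st["tool_pos"].round(3),R.from_quat(st["eef_rot"]).as_matrix().round(2).tolist())
rows([0.42,-0.2,0.23],ori(-5))
E
```

```text
2.1167 [ 0.91  0.54 -0.12  1.9   0.09  0.71 -0.7 ] [ 0.312 -0.409  0.23 ] [[0.99, 0.14, 0.0], [0.14, -0.99, -0.0], [0.0, 0.0, -1.0]]
shift mm [ 136.5 -192.     0.2] turn deg [ 0.02 -0.03 13.19] | dist 0.236 13.2
```

```bash
python3 - <<'E'
from h import *
rows([0.535,-0.06,0.23],ori(-18))
E
```

```text
shift mm [ 2.703e+02 -3.142e+02  2.000e-01] turn deg [ 1.000e-02 -4.000e-02  2.619e+01] | dist 0.414 26.2
```

Request:
send_rows(moves=[0.026,-0.03,0,0,0,2.5,0.052,-0.06,0,0,0,5,0.078,-0.09,0,0,0,7.5,0.104,-0.12,0,0,0,10,0.13,-0.15,0,0,0,13])

```text
clock: 2.53
tool_pos: [0.4205, -0.2408, 0.2305]
eef_rot: [0.999, -0.043, 0.001, 0.0]
contact_force: [1.6, -0.8, -1.5]
opening: 0.998
```

```bash
python3 - <<'E'
from h import *
rows([0.535,-0.06,0.23],ori(-18))
E
```

```text
shift mm [  98.5 -190.     0.5] turn deg [ 0.02 -0.08 13.06] | dist 0.214 13.1
```

Request:
send_rows(moves=[0.019,-0.037,0,0,0,2.5,0.038,-0.074,0,0,0,5,0.057,-0.111,0,0,0,7.5,0.076,-0.148,0,0,0,10,0.096,-0.186,0,0,0,13])

```text
clock: 2.95
tool_pos: [0.5315, -0.0641, 0.2307]
eef_rot: [0.988, -0.157, 0.001, 0.0]
contact_force: [0.6, -0.7, -0.6]
opening: 0.999
```

```bash
python3 - <<'E'
from h import *
rows([0.535,-0.06,0.072],ori(-18)); print(r.get_state()["q"].round(2))
E
```

```text
shift mm [  1.8  -5.  158.7] turn deg [-0.   -0.1  -0.04] | dist 0.159 0.1
[-0.01  0.57  0.08  1.85 -0.06  0.73 -1.79]
```

Request:
send_rows(moves=[0.001,-0.002,0.03,0,0,0,0.002,-0.005,0.06,0,0,0,0.002,-0.005,0.09,0,0,0,0.002,-0.005,0.105,0,0,0,0.002,-0.005,0.115,0,0,0])

```text
clock: 3.37
tool_pos: [0.5341, -0.0595, 0.1137]
eef_rot: [0.988, -0.156, -0.001, 0.0]
contact_force: [0.4, 0.9, -0.0]
opening: 0.999
```

```bash
python3 - <<'E'
from h import *
rows([0.535,-0.06,0.072],ori(-18)); s=imaging.snapshot("scene")
im=cv2.cvtColor(s["image"],cv2.COLOR_RGB2BGR)[100:300,200:460]; cv2.imwrite("pics/d1.png",cv2.resize(im,None,fx=3,fy=3,interpolation=cv2.INTER_CUBIC))
E
```

```text
shift mm [ 1.1  0.1 41.7] turn deg [ 0.03  0.07 -0.01] | dist 0.042 0.1
```

View pics/d1.png

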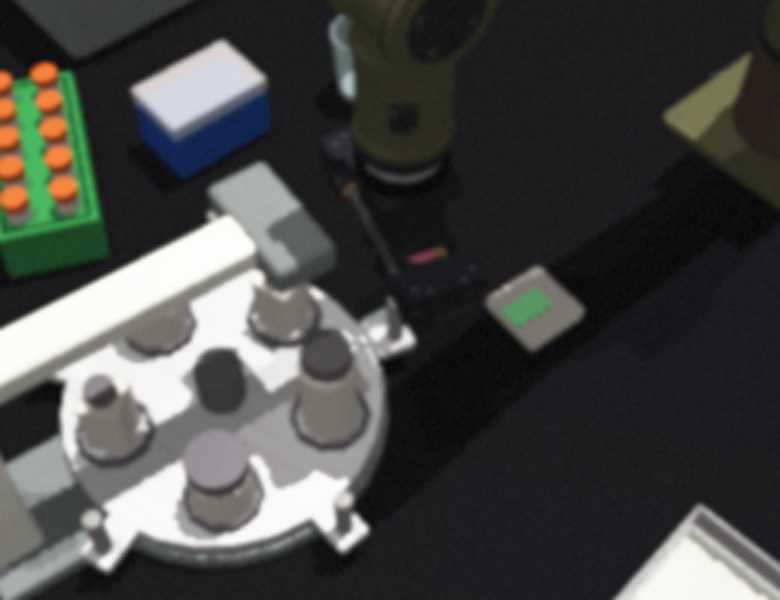

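```bash
python3 - <<'E'
from h import *
s=imaging.snapshot("scene"); st=r.get_state(); Q=R.from_quat(st["eef_rot"])
im=cv2.cvtColor(s["image"],cv2.COLOR_RGB2BGR); im=cv2.convertScaleAbs(im,alpha=2.2,beta=30); im=cv2.resize(im,None,fx=6,fy=6,interpolation=cv2.INTER_CUBIC)
for d,c in (((0,0,0),(0,0,255)),((0,.044,.025),(0,255,0)),((0,-.044,.025),(0,255,0)),((0,0.094,-.039),(255,0,0)),((0,-0.094,-.039),(255,0,0))):
    u,v=w2pix(s,np.array(st["tool_pos"])+Q.apply(d)); cv2.circle(im,(int(u*6+3),int(v*6+3)),5,c,-1)
u,v=w2pix(s,[.5356,-.0598,.09]); cv2.circle(im,(int(u*6+3),int(v*6+3)),5,(255,0,255),-1)
cv2.imwrite("pics/d2.png",im[800:1380,1650:2400])
E
```

```text
(no output)
```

View pics/d2.png

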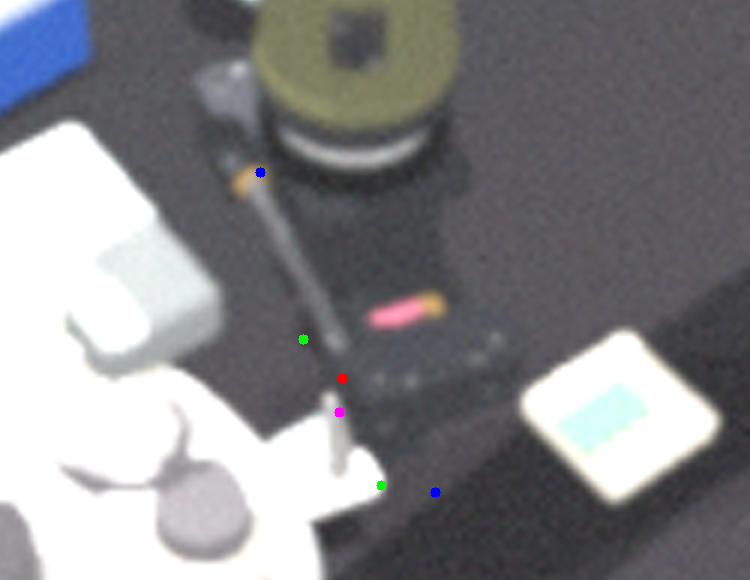

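```bash
python3 - <<'E'
from h import *
st=r.get_state(); Q=R.from_quat(st["eef_rot"])
for n in("scene","top"):
    s=imaging.snapshot(n); d=s["depth"]; vv,uu=np.nonzero(d>0)
    K,Rm,t=cam(s); p=(np.linalg.inv(K)@np.stack([uu,vv,np.ones_like(uu)]))*d[vv,uu]; W=(Rm.T@(p-t[:,None])).T
    L=Q.inv().apply(W-st["tool_pos"]); m=(abs(L[:,0])<.06)&(abs(L[:,1])<.12)&(L[:,2]>-.15)&(L[:,2]<.03)
    for a in np.arange(-.15,.03,.015):
        k=m&(L[:,2]>=a)&(L[:,2]<a+.015)
        if k.sum(): print(n,a.round(3),k.sum(),"x",L[k,0].min().round(3),L[k,0].max().round(3),"y",L[k,1].min().round(3),L[k,1].max().round(3))
E
```

```text
scene -0.15 70 x -0.02 0.019 y -0.04 -0.029
scene -0.135 91 x -0.028 0.023 y -0.09 0.016
scene -0.12 685 x -0.035 0.034 y -0.094 0.095
scene -0.105 190 x -0.034 0.033 y -0.091 0.094
scene -0.09 169 x -0.033 0.034 y -0.086 0.087
scene -0.075 10 x -0.032 0.032 y -0.083 0.083
scene -0.06 5 x 0.003 0.007 y 0.046 0.054
scene -0.045 7 x -0.012 0.009 y -0.058 0.057
scene -0.03 35 x -0.01 0.01 y -0.058 0.058
scene -0.015 7 x -0.007 0.009 y -0.046 0.059
scene 0.015 10 x 0.003 0.007 y -0.004 0.008
top -0.135 31 x -0.035 0.03 y -0.091 0.093
top -0.12 463 x -0.036 0.033 y -0.093 0.094
top -0.105 40 x -0.036 0.032 y -0.088 0.091
top -0.09 1 x -0.035 -0.035 y -0.077 -0.077
top 0.015 4 x -0.058 -0.055 y 0.109 0.117
```

Request:
send_rows(moves=[0.001,0,0.02,0,0,0,0.001,0,0.035,0,0,0,0.001,0,0.042,0,0,0,0.001,0,0.042,0,0,0,0.001,0,0.042,0,0,0])

```text
clock: 3.98
tool_pos: [0.5373, -0.0607, 0.0753]
eef_rot: [0.988, -0.157, 0.002, -0.0]
contact_force: [0.1, 0.3, 0.4]
opening: 1.002
```

Request:
send_rows(moves=[0,0,0,0,0,0,0,0,0,0,0,0,0,0,0,0,0,0,0,0,0,0,0,0,0,0,0,0,0,0], claw=1, grip_force=15)

```text
clock: 4.4
tool_pos: [0.5375, -0.0607, 0.0756]
eef_rot: [0.988, -0.157, 0.002, -0.0]
contact_force: [0.7, 0.1, 0.2]
opening: 0.645
```

Request:
send_rows(moves=[0,0,0,0,0,0,0,0,0,0,0,0,0,0,0,0,0,0,0,0,0,0,0,0,0,0,0,0,0,0])

```text
clock: 4.82
tool_pos: [0.5375, -0.0607, 0.0756]
eef_rot: [0.988, -0.157, 0.002, -0.0]
contact_force: [-0.5, -0.3, 0.2]
opening: 0.266
```

```bash
cat > arc.py <<'E'
from h import *
import sys
# rotate measured TCP about AX by steps (deg)
st=r.get_state(); p=np.array(st["tool_pos"]); Q=R.from_quat(st["eef_rot"])
rel=p[:2]-AX; print(st["clock"],"now r",np.hypot(*rel).round(4),"ang",np.degrees(np.arctan2(rel[1],rel[0])).round(2),"z",p[2].round(4),"F",st["contact_force"].round(1),"op",st["opening"])
out=[]
for a in map(float,sys.argv[1:6]):
    T=R.from_euler("z",a,degrees=True); q=T.apply([rel[0],rel[1],0])[:2]+AX
    d=Q.inv().apply([q[0]-p[0],q[1]-p[1],0]); w=(Q.inv()*T*Q).as_rotvec(degrees=True)
    out+=list(d.round(4))+list(w.round(1))
print([float(x) for x in out])
E
python3 arc.py 2 5 8 11 14
```

```text
4.8167 now r 0.1679 ang 162.21 z 0.0756 F [-0.5 -0.3  0.2] op 0.26641692383821547
[0.0001, 0.0059, -0.0, 0.0, -0.0, -2.0, 0.0007, 0.0146, -0.0, 0.0, -0.0, -5.0, 0.0018, 0.0234, -0.0, 0.0, -0.0, -8.0, 0.0032, 0.032, -0.0, 0.0, -0.0, -11.0, 0.0052, 0.0406, -0.0, 0.1, -0.0, -14.0]
```

Request:
send_rows(moves=[0,0,0,0,0,0,0,0,0,0,0,0,0,0,0,0,0,0,0,0,0,0,0,0,0,0,0,0,0,0])

```text
clock: 5.23
tool_pos: [0.5373, -0.061, 0.0755]
eef_rot: [0.988, -0.157, 0.002, 0.0]
contact_force: [-0.5, -0.9, -0.2]
opening: 0.167
```

Request:
send_rows(moves=[0.0,0.006,0,0,0,-2,0.001,0.0145,0,0,0,-5,0.002,0.0235,0,0,0,-8,0.003,0.032,0,0,0,-11,0.005,0.0405,0,0,0,-14])

```text
clock: 5.65
tool_pos: [0.5292, -0.1003, 0.0755]
eef_rot: [0.999, -0.034, 0.002, -0.0]
contact_force: [-0.5, 0.4, 0.7]
opening: 0.171
```

```bash
python3 arc.py 2 5 8 11 14
```

```text
5.65 now r 0.1686 ang 176.01 z 0.0755 F [-0.5  0.4  0.7] op 0.1713413280610998
[0.0001, 0.0059, -0.0, 0.0, -0.0, -2.0, 0.0006, 0.0147, -0.0, 0.0, -0.0, -5.0, 0.0016, 0.0235, -0.0, 0.0, -0.0, -8.0, 0.003, 0.0322, -0.0, 0.0, -0.0, -11.0, 0.0049, 0.0408, -0.0, 0.1, -0.0, -14.0]
```

Request:
send_rows(moves=[0.0,0.006,0,0,0,-2,0.0005,0.0145,0,0,0,-5,0.0015,0.0235,0,0,0,-8,0.003,0.032,0,0,0,-11,0.005,0.041,0,0,0,-14])

```text
clock: 6.07
tool_pos: [0.5308, -0.141, 0.0755]
eef_rot: [0.996, 0.09, 0.001, -0.001]
contact_force: [-1.3, 1.2, 1.7]
opening: 0.169
```

```bash
python3 arc.py 2 5 8 11 14; python3 - <<'E'
from h import *
s=imaging.snapshot("scene"); im=cv2.cvtColor(s["image"],cv2.COLOR_RGB2BGR)[100:300,200:460]; cv2.imwrite("pics/e1.png",cv2.resize(im,None,fx=3,fy=3))
E
```

```text
6.0667 now r 0.1691 ang -170.14 z 0.0755 F [-1.3  1.2  1.7] op 0.16862036021214086
[0.0001, 0.0059, -0.0, 0.0, -0.0, -2.0, 0.0005, 0.0147, -0.0, 0.0, -0.0, -5.0, 0.0015, 0.0236, -0.0, 0.0, -0.0, -8.0, 0.0029, 0.0323, -0.0, 0.0, -0.0, -11.0, 0.0047, 0.041, -0.0, 0.0, -0.0, -14.0]
```

View pics/e1.png

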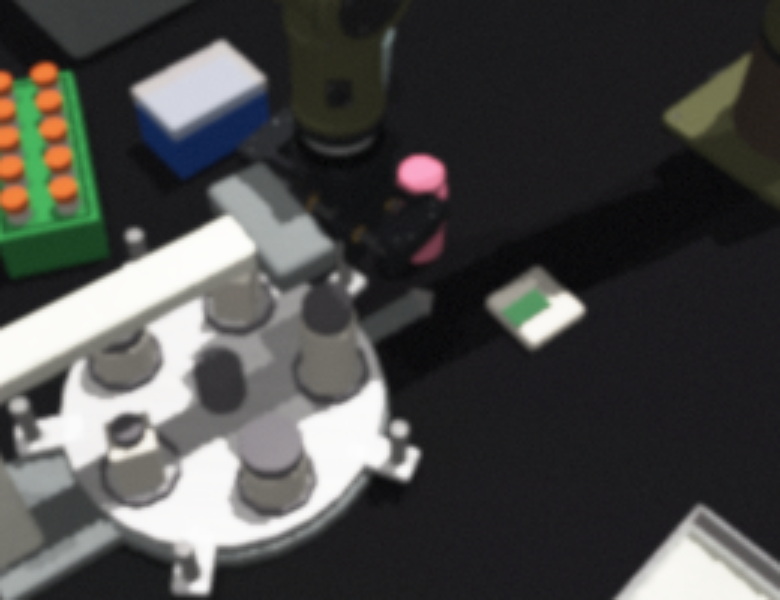

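Request:
send_rows(moves=[0.0,0.006,0,0,0,-2,0.0005,0.0145,0,0,0,-5,0.0015,0.0235,0,0,0,-8,0.003,0.032,0,0,0,-11,0.005,0.041,0,0,0,-14])

```text
clock: 6.53
tool_pos: [0.5432, -0.1826, 0.0755]
eef_rot: [0.977, 0.211, 0.001, 0.0]
contact_force: [-1.0, 1.4, 0.9]
opening: 0.167
```

```bash
python3 arc.py 2 4 6 7 7
```

```text
6.5333 now r 0.1696 ang -155.4 z 0.0755 F [-1.   1.4  0.9] op 0.16658778724210405
[0.0001, 0.0059, 0.0, 0.0, 0.0, -2.0, 0.0005, 0.0118, 0.0, 0.0, 0.0, -4.0, 0.001, 0.0177, 0.0, 0.0, 0.0, -6.0, 0.0013, 0.0207, 0.0, 0.0, 0.0, -7.0, 0.0013, 0.0207, 0.0, 0.0, 0.0, -7.0]
```

Request:
send_rows(moves=[0.0,0.006,0,0,0,-2,0.0005,0.012,0,0,0,-4,0.001,0.0175,0,0,0,-6,0.001,0.019,0,0,0,-6.4,0.001,0.019,0,0,0,-6.4])

```text
clock: 6.95
tool_pos: [0.5521, -0.1998, 0.0755]
eef_rot: [0.964, 0.265, 0.001, 0.0]
contact_force: [0.1, -1.7, -0.5]
opening: 0.169
```

```bash
python3 arc.py 0 0 0 0 0; python3 - <<'E'
from h import *
s=imaging.snapshot("top"); im=cv2.cvtColor(s["image"],cv2.COLOR_RGB2BGR)[100:300,220:480]; im=cv2.resize(im,None,fx=3,fy=3,interpolation=cv2.INTER_CUBIC)
for p in([AX[0]-.1*np.cos(np.radians(5)),AX[1]+.1*np.sin(np.radians(5)),.147],):
    u,v=w2pix(s,p);cv2.circle(im,(int((u-220)*3+1),int((v-100)*3+1)),4,(0,0,255),-1)
cv2.imwrite("pics/f1.png",im)
E
```

```text
6.95 now r 0.1697 ang -148.85 z 0.0755 F [ 0.1 -1.7 -0.5] op 0.16857521247026236
[0.0, 0.0, 0.0, 0.0, 0.0, 0.0, 0.0, 0.0, 0.0, 0.0, 0.0, 0.0, 0.0, 0.0, 0.0, 0.0, 0.0, 0.0, 0.0, 0.0, 0.0, 0.0, 0.0, 0.0, 0.0, 0.0, 0.0, 0.0, 0.0, 0.0]
```

View pics/f1.png

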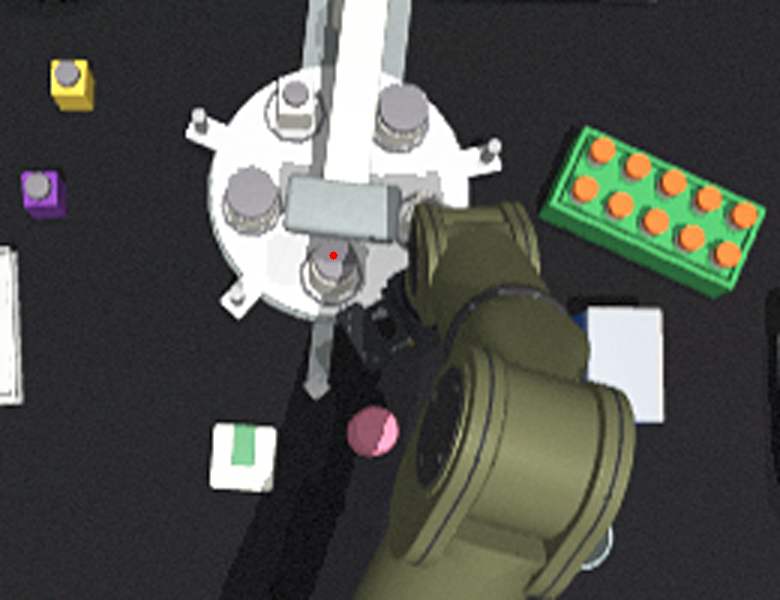

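Request:
send_rows(moves=[0,0,0,0,0,0,0,0,0,0,0,0,0,0,0,0,0,0,0,0,0,0,0,0,0,0,0,0,0,0], claw=0)

```text
clock: 7.42
tool_pos: [0.5521, -0.1994, 0.0756]
eef_rot: [0.964, 0.265, 0.001, 0.0]
contact_force: [-0.3, 1.2, 0.1]
opening: 0.494
```

Request:
send_rows(moves=[0,0,-0.02,0,0,0,0,0,-0.045,0,0,0,0,0,-0.075,0,0,0,0,0,-0.11,0,0,0,0,0,-0.14,0,0,0], claw=-1)

```text
clock: 7.83
tool_pos: [0.5517, -0.1992, 0.2174]
eef_rot: [0.964, 0.265, 0.002, 0.0]
contact_force: [0.8, -0.9, 0.1]
opening: 0.856
```

```bash
python3 - <<'E'
from h import *
st=r.get_state(); print(st["q"].round(2),st["clock"])
f=np.radians(FR); h=-np.array([np.cos(f),np.sin(f)]) # stand +x
G=np.array([*(AX-0.1*h),0.117])
for lean in (35,40):
    Q=ori(FR-180,lean); z=Q.apply([0,0,1]); T=G-z*0.006
    print(lean,"grasp tcp",T.round(4)); 
    for b in (.16,.1): print("  back",b,(T-z*b).round(3)); rows(T-z*b,Q)
s=imaging.snapshot("top"); sc=imaging.snapshot("scene")
for nm,x in (("top",s),("scene",sc)):
    for o in imaging.pinpoint("tall_bottle_mid",x)[:3]:
        u,v=o["point"][0]*640,o["point"][1]*400; w=ray_z(x,u,v,.092); print(nm,o["score"],w.round(4),"err to front",np.hypot(*(w-G)[:2]).round(4))
im=cv2.cvtColor(sc["image"],cv2.COLOR_RGB2BGR)[130:300,210:410]; im=cv2.resize(im,None,fx=4,fy=4,interpolation=cv2.INTER_CUBIC)
for z in(.147,.037):
    u,v=w2pix(sc,[G[0],G[1],z]);cv2.circle(im,(int((u-210)*4+2),int((v-130)*4+2)),4,(0,0,255),-1)
cv2.imwrite("pics/g1.png",im)
E
```

```text
[ 0.44  0.66 -0.29  1.7   0.24  0.81 -1.  ] 7.8333
35 grasp tcp [ 0.5944 -0.103   0.1219]
  back 0.16 [ 0.503 -0.095  0.253]
shift mm [  11.4 -114.4  -35.7] turn deg [-10.86  33.64  34.59] | dist 0.12 49.5
  back 0.1 [ 0.537 -0.098  0.204]
shift mm [ 39.2 -94.4  13.6] turn deg [-10.86  33.64  34.59] | dist 0.103 49.5
40 grasp tcp [ 0.5939 -0.1029  0.1216]
  back 0.16 [ 0.491 -0.094  0.244]
shift mm [   2.1 -121.2  -26.9] turn deg [-12.42  38.47  34.24] | dist 0.124 53.0
  back 0.1 [ 0.53  -0.097  0.198]
shift mm [ 33.2 -98.7  19.2] turn deg [-12.42  38.47  34.24] | dist 0.106 53.0
top 0.63 [ 0.4256 -0.1495  0.092 ] err to front 0.1782
top 0.24 [ 0.4894 -0.4056  0.092 ] err to front 0.3211
scene 0.84 [ 0.5957 -0.1025  0.092 ] err to front 0.0022
scene 0.57 [ 0.4519 -0.126   0.092 ] err to front 0.1477
scene 0.48 [0.45   0.0248 0.092 ] err to front 0.1956
```

View pics/g1.png

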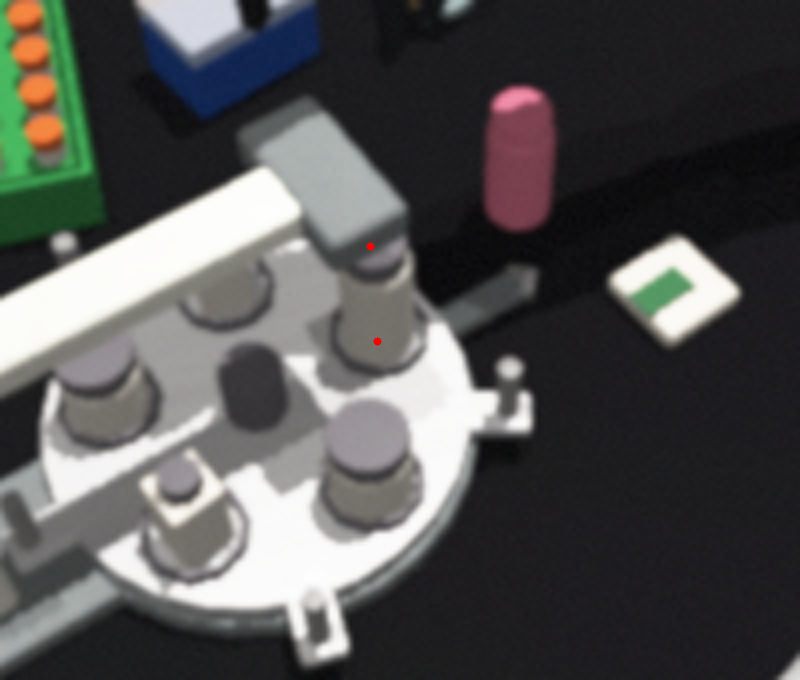

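Request:
send_rows(moves=[0,-0.015,-0.005,-1.5,4.8,4.2,0,-0.03,-0.01,-3,9.6,8.5,0.001,-0.045,-0.015,-4.6,14.4,12.8,0.001,-0.06,-0.02,-6.2,19.2,17.1,0.001,-0.075,-0.025,-7.8,24,21.4])

```text
clock: 8.45
tool_pos: [0.5116, -0.1347, 0.2411]
eef_rot: [0.974, 0.074, 0.216, 0.009]
contact_force: [50.7, -2.6, 19.3]
opening: 1.004
```

```bash
python3 - <<'E'
from h import *
st=r.get_state(); print(st["q"].round(2),st["clock"])
rows([.491,-.094,.244],ori(-5,40))
E
```

```text
[ 0.42  0.45 -0.25  2.24  0.14  0.04 -1.35] 8.45
shift mm [-11.3 -43.  -10.7] turn deg [-4.6  14.81 12.55] | dist 0.046 20.0
```

```bash
cat > fk.py <<'E'
from h import *
import itertools
from scipy.optimize import least_squares
def fk(q,s,L,off):
    p=np.array([0,0,L[0]]);T=R.identity()
    ax=["z","y","z","y","z","y","z"]; ln=[0,L[1],0,L[2],0,L[3],0]
    for i in range(7):
        T=T*R.from_euler(ax[i],s[i]*q[i])
        # offsets after joint
        p=p+T.apply([L[4+i],0,0]) if len(L)>4 else p
        p=p+T.apply([0,0,ln[i]])
    T=T*R.from_euler("z",off)
    return p,T
E
cat > fit.py <<'E'
from fk import *
st=r.get_state()
D=[([1.24075,.68910,-.19457,1.56529,.15730,.90252,-.21509],[.22243,-.58411,.23005],R.from_quat([.983497,.1809237,0,0])),
([.91,.54,-.12,1.9,.09,.71,-.7],[.3123,-.4095,.2302],R.from_quat([.997,.071,0,0])),
([-.01,.57,.08,1.85,-.06,.73,-1.79],[.5315,-.0641,.2307],R.from_quat([.988,-.157,.001,0])),
([.44,.66,-.29,1.7,.24,.81,-1.0],[.5517,-.1992,.2174],R.from_quat([.964,.265,.002,0])),
(st["q"],st["tool_pos"],R.from_quat(st["eef_rot"]))]
best=[]
for s3,s5,s7 in itertools.product((1,-1),repeat=3):
  for off in (0,np.pi/2,np.pi,-np.pi/2):
    s=[-1,1,s3,1,s5,1,s7]
    e=np.mean([(fk(q,s,[0,0,0,0],off)[1].inv()*T).magnitude() for q,p,T in D]); best.append((e,s,off))
best.sort(key=lambda b:b[0]); print(best[:4])
e,s,off=best[0]
f=lambda L:np.concatenate([fk(q,s,L,off)[0]-p for q,p,T in D])
for nL in (4,11):
    o=least_squares(f,np.r_[.34,.4,.4,.2,np.zeros(nL-4)]); print(o.x.round(4),np.abs(o.fun).max())
E
python3 fit.py; python3 -c "
from h import *
st=r.get_state();print(st['contact_force'],st['joint_torque'].round(1),st['qd'].round(2))"
```

```text
[(np.float64(0.0060737258566855214), [-1, 1, -1, 1, -1, 1, -1], 1.5707963267948966), (np.float64(0.2779558135439786), [-1, 1, -1, 1, 1, 1, -1], 1.5707963267948966), (np.float64(0.3754802679234429), [-1, 1, 1, 1, -1, 1, -1], 1.5707963267948966), (np.float64(0.5166608968201957), [-1, 1, 1, 1, 1, 1, -1], 1.5707963267948966)]
[0.0849 0.708  0.2299 0.2793] 0.05099847556498968
[-1.5853  1.538  -0.0721  0.2385 -0.6629  0.6964 -1.1051  0.5799 -1.3125
 -0.2114 -0.0363] 0.02432712453742919
[50.65601653 -2.60739006 19.30248089] [  2.6 -34.7  -1.  -10.6  -0.4  -4.    1.8] [-0.4  -0.4   0.25  0.92  0.24 -0.08 -1.33]
```

Request:
send_rows(moves=[0,0,0,0,-1,0,0,0,-0.002,0,-2,0,0,0,-0.004,0,-3,0,0,0,-0.005,0,-4,0,0,0,-0.005,0,-4,0])

```text
clock: 8.87
tool_pos: [0.5094, -0.1343, 0.2447]
eef_rot: [0.981, 0.074, 0.181, 0.011]
contact_force: [0.1, -0.6, -0.0]
opening: 1.004
```

```bash
cat > fit.py <<'E'
from fk import *
st=r.get_state()
print(st["clock"],st["q"].round(3),st["contact_force"].round(1),st["qd"].round(2),st["tool_pos"].round(4))
import json,os
D=json.load(open("d.json")) if os.path.exists("d.json") else []
e=[list(map(float,st["q"])),list(map(float,st["tool_pos"])),list(map(float,st["eef_rot"])),1.0]
if e not in D: D.append(e)
json.dump(D,open("d.json","w"))
D=D+[([1.24075,.68910,-.19457,1.56529,.15730,.90252,-.21509],[.22243,-.58411,.23005],[.983497,.1809237,0,0],1),
([.91,.54,-.12,1.9,.09,.71,-.7],[.3123,-.4095,.2302],0,.15),
([-.01,.57,.08,1.85,-.06,.73,-1.79],[.5315,-.0641,.2307],0,.15),
([.44,.66,-.29,1.7,.24,.81,-1.0],[.5517,-.1992,.2174],0,.15)]
s=[-1,1,-1,1,-1,1,-1]
for idx in ([],[2,3],[5],[2,3,5],[1,2,3,4,5]):
    def f(x,reg=True):
        L=np.zeros(11);L[:4]=x[:4];L[[4+i for i in idx]]=x[4:]
        o=np.concatenate([w*(fk(q,s,L,np.pi/2)[0]-p) for q,p,T,w in D])
        return np.r_[o,0.003*(x-x0)] if reg else o
    x0=np.r_[.34,.4,.4,.2,np.zeros(len(idx))]
    o=least_squares(f,x0); print(idx,o.x.round(4),np.abs(f(o.x,False)).max().round(4))
E
python3 fit.py
```

```text
8.8667 [ 0.378  0.443 -0.225  2.176  0.134  0.176 -1.357] [ 0.1 -0.6 -0. ] [ 0.01  0.   -0.    0.02  0.   -0.04  0.01] [ 0.5094 -0.1343  0.2447]
[] [0.0938 0.71   0.2321 0.289 ] 0.0236
[2, 3] [-0.1351  0.7175  0.1791  0.2287 -0.072  -0.1366] 0.0087
[5] [0.1781 0.8674 0.2961 0.4361 0.1544] 0.0094
[2, 3, 5] [-0.1032  0.7298  0.1887  0.2407 -0.0511 -0.1229  0.023 ] 0.0087
[1, 2, 3, 4, 5] [ 0.0807  0.6653  0.2625  0.3192  0.1684 -0.2623  0.0248 -0.1026 -0.0253] 0.0088
```

```bash
cat >> h.py <<'E'
_f=np.radians(FR); HS=-np.array([np.cos(_f),np.sin(_f),0]); G=np.array([*(AX-0.1*HS[:2]),0.117])
def gp(lean,back=0,lift=0):
    Q=ori(FR-180,lean); z=Q.apply([0,0,1]); return G-z*(.006+back)+[0,0,lift],Q
E
python3 - <<'E'
from h import *
for l in (20,25,28):
  for b in(.12,.08):
    p,Q=gp(l,b); print(l,b,p.round(3)); rows(p,Q)
E
```

```text
20 0.12 [ 0.555 -0.1    0.235]
shift mm [ 43.9 -28.5  25.1] turn deg [-1.93 -1.01 13.22] | dist 0.058 13.4
20 0.08 [ 0.568 -0.101  0.198]
shift mm [ 43.  -27.2  65. ] turn deg [-1.93 -1.01 13.22] | dist 0.083 13.4
25 0.12 [ 0.545 -0.099  0.231]
shift mm [ 33.2 -31.   25.4] turn deg [-2.51  3.97 13.13] | dist 0.052 13.9
25 0.08 [ 0.562 -0.1    0.195]
shift mm [ 35.7 -28.9  65.3] turn deg [-2.51  3.97 13.13] | dist 0.08 13.9
28 0.12 [ 0.539 -0.098  0.228]
shift mm [ 26.8 -32.5  26.1] turn deg [-2.85  6.96 13.06] | dist 0.05 15.1
28 0.08 [ 0.558 -0.1    0.193]
shift mm [ 31.4 -29.9  65.7] turn deg [-2.85  6.96 13.06] | dist 0.079 15.1
```

Request:
send_rows(moves=[0.007,-0.006,0.005,-0.5,0.8,2.6,0.014,-0.012,0.01,-1,1.6,5.2,0.021,-0.018,0.015,-1.5,2.4,7.8,0.028,-0.025,0.02,-2,3.2,10.5,0.033,-0.031,0.025,-2.5,4,13])

```text
clock: 9.28
tool_pos: [0.544, -0.0985, 0.2334]
eef_rot: [0.977, -0.043, 0.21, 0.009]
contact_force: [-0.2, -0.9, 0.1]
opening: 1.002
```

```bash
python3 fit.py;python3 - <<'E'
from h import *
for l,b in ((25,.08),(30,.08)):
    p,Q=gp(l,b); rows(p,Q)
E
```

```text
9.2833 [ 0.115  0.478 -0.023  2.198  0.136  0.043 -1.696] [-0.2 -0.9  0.1] [-0.47  0.03  0.31 -0.14  1.03 -0.03 -1.8 ] [ 0.544  -0.0985  0.2334]
[] [0.1012 0.7006 0.2421 0.2869] 0.0436
[2, 3] [-0.1691  0.7122  0.1638  0.1908 -0.054  -0.1387] 0.0409
[5] [0.1441 0.8777 0.2903 0.4102 0.1567] 0.0213
[2, 3, 5] [0.2186 0.8649 0.2811 0.3569 0.1577 0.0361 0.2431] 0.0113
[1, 2, 3, 4, 5] [ 0.4015  0.5638  0.3517  0.331   0.0209  0.0378 -0.2683  0.2921  0.0413] 0.0092
shift mm [ 0.3  0.1 42.3] turn deg [-0.04  0.79 -0.01] | dist 0.042 0.8
shift mm [-7.2  0.1 42.8] turn deg [-0.04  5.79 -0.01] | dist 0.043 5.8
```

Request:
send_rows(moves=[0.001,0,0.004,0,-1,0,0.003,0,0.012,0,-2,0,0.005,0,0.02,0,-3,0,0.007,0,0.03,0,-4,0,0.007,0,0.04,0,-4,0])

```text
clock: 9.7
tool_pos: [0.5686, -0.1012, 0.1992]
eef_rot: [0.983, -0.043, 0.176, 0.007]
contact_force: [0.3, 0.7, 0.2]
opening: 1.002
```

```bash
python3 fit.py;python3 - <<'E'
from h import *
for l,b in ((20,.08),(20,.04),(25,.04)):
    p,Q=gp(l,b); rows(p,Q)
E
```

```text
9.7 [ 0.122  0.57  -0.036  2.102  0.134  0.117 -1.693] [0.3 0.7 0.2] [-0.05  0.25  0.07  0.02  0.03 -0.28 -0.03] [ 0.5686 -0.1012  0.1992]
[] [0.0911 0.7002 0.2419 0.2778] 0.044
[2, 3] [-0.1939  0.674   0.1459  0.1278 -0.0142 -0.1458] 0.0419
[5] [0.1437 0.868  0.2926 0.3957 0.1557] 0.0223
[2, 3, 5] [0.2595 0.8677 0.2901 0.3649 0.1736 0.0583 0.252 ] 0.0173
[1, 2, 3, 4, 5] [ 0.2937  0.5729  0.3145  0.2961 -0.0311  0.0645 -0.3309  0.3201  0.0209] 0.0091
shift mm [-0.7 -0.4  1.3] turn deg [-0.04 -0.28 -0.05] | dist 0.001 0.3
shift mm [-0.9 -0.4 41.3] turn deg [-0.04 -0.28 -0.05] | dist 0.041 0.3
shift mm [-4.9 -0.4 41.4] turn deg [-0.04  4.72 -0.06] | dist 0.042 4.7
```

Request:
send_rows(moves=[0,0,0.006,0,0.5,0,0,0,0.014,0,1,0,-0.001,0,0.022,0,1.5,0,-0.002,0,0.032,0,2,0,-0.002,0,0.041,0,2,0])

```text
clock: 10.12
tool_pos: [0.579, -0.1038, 0.174]
eef_rot: [0.982, -0.044, 0.184, 0.008]
contact_force: [0.1, 0.1, 0.4]
opening: 0.997
```

```bash
python3 fit.py
```

```text
10.1167 [ 0.134  0.626 -0.051  2.112  0.664  0.042 -2.22 ] [0.1 0.1 0.4] [ 0.08  0.1  -0.12 -0.05  2.19 -0.   -2.16] [ 0.579  -0.1038  0.174 ]
[] [0.088  0.695  0.2453 0.2676] 0.0445
[2, 3] [-0.1862  0.6347  0.139   0.0821  0.0245 -0.1432] 0.043
[5] [0.1638 0.7463 0.2943 0.3276 0.0779] 0.0346
[2, 3, 5] [-0.0123  0.6584  0.1891  0.1389  0.106  -0.0758  0.075 ] 0.0343
[1, 2, 3, 4, 5] [ 0.5139  0.5567  0.4009  0.3931  0.2488 -0.2076  0.0144  0.0408  0.0359] 0.0311
```

```bash
python3 - <<'E'
from h import *
rows([.50,-.095,.28],ori(-5,15))
E
```

```text
shift mm [ -35.7   -1.8 -127.6] turn deg [ 0.01 -6.26 -0.09] | dist 0.133 6.3
```

Request:
send_rows(moves=[-0.003,0,-0.015,0,-1.5,0,-0.008,0,-0.04,0,-3,0,-0.016,0,-0.07,0,-4.5,0,-0.026,-0.001,-0.1,0,-6,0,-0.036,-0.002,-0.128,0,-6.3,0])

```text
clock: 10.53
tool_pos: [0.4997, -0.0949, 0.2808]
eef_rot: [0.991, -0.045, 0.13, 0.005]
contact_force: [1.0, -1.9, 1.0]
opening: 0.995
```

```bash
python3 fit.py; python3 - <<'E'
from h import *
rows([.50,-.095,.28],ori(-5,15))
E
```

```text
10.5333 [ 0.452  0.4   -0.498  2.076  0.449  0.488 -2.024] [ 1.  -1.9  1. ] [ 0.52 -0.66 -0.58  0.15 -0.58  0.53  0.46] [ 0.4997 -0.0949  0.2808]
[] [0.1179 0.6831 0.2592 0.2774] 0.0443
[2, 3] [-0.1059  0.6041  0.1666  0.1044  0.0367 -0.1295] 0.0432
[5] [0.2388 0.698  0.3244 0.3427 0.0685] 0.036
[2, 3, 5] [ 0.1219  0.6502  0.2523  0.2265  0.0697 -0.0424  0.0675] 0.0357
[1, 2, 3, 4, 5] [-0.0465  0.4678  0.1859  0.0685  0.0012  0.0136 -0.293   0.1507 -0.0766] 0.0346
shift mm [0.1 0.1 0.8] turn deg [-0.08  0.08 -0.16] | dist 0.001 0.2
```

```bash
cat > fit2.py <<'E'
from h import *
import json
from scipy.optimize import least_squares
D=json.load(open("d.json"))+[[[1.24075356,.68909618,-.1945707,1.56528789,.15730384,.90251979,-.21509236],[.2224331,-.58410555,.2300476],[.983497143,.180923652,0,3.66e-5],1]]
s=[-1,1,-1,1,-1,1,-1];ax="zyzyzyz"
def frames(q):
    T=R.identity();out=[T]
    for i in range(7): T=T*R.from_euler(ax[i],s[i]*q[i]); out.append(T)
    return out
for q,p,e,w in D: print((( frames(q)[7]*R.from_euler("z",np.pi/2)).inv()*R.from_quat(e)).as_rotvec(degrees=True).round(2))
A=[];b=[]
for q,p,e,w in D:
    F=frames(q); A.append(np.hstack([f.as_matrix() for f in F])); b.append(p)
A=np.vstack(A);b=np.concatenate(b)
pr=np.zeros(24);pr[2]=.3;pr[6+2]=.4*0;pr[8]=.4;pr[14]=.4;pr[20]=.2
for lam in (1e-1,1e-2,1e-3,1e-4):
    x=pr+np.linalg.lstsq(np.vstack([A,lam*np.eye(24)]),np.r_[b-A@pr,np.zeros(24)],rcond=None)[0]
    print(lam,np.abs(A@x-b).max().round(5));print(x.reshape(8,3).round(3).tolist())
E
python3 fit2.py
```

```text
[-0. -0. -0.]
[-0.  0. -0.]
[-0.  0. -0.]
[-0.  0.  0.]
[-0.  0.  0.]
[ 0. -0.  0.]
0.1 0.00207
[[-0.015, 0.007, 0.305], [0.024, -0.026, 0.005], [0.001, -0.026, 0.455], [0.007, 0.001, 0.055], [-0.027, 0.001, 0.37], [0.017, -0.001, -0.03], [-0.017, -0.001, 0.233], [0.0, 0.017, 0.033]]
0.01 0.00016
[[-0.009, -0.009, 0.31], [-0.007, -0.011, 0.01], [0.005, -0.011, 0.472], [-0.006, -0.009, 0.072], [-0.033, -0.009, 0.368], [0.014, -0.0, -0.032], [-0.014, -0.0, 0.258], [0.004, 0.007, 0.058]]
0.001 2e-05
[[-0.004, -0.005, 0.317], [-0.009, -0.011, 0.017], [0.007, -0.011, 0.476], [-0.008, -0.01, 0.076], [-0.022, -0.01, 0.371], [0.011, -0.0, -0.029], [-0.011, -0.0, 0.263], [0.002, 0.003, 0.063]]
0.0001 0.0
[[-0.0, -0.0, 0.323], [-0.0, -0.009, 0.023], [0.0, -0.009, 0.482], [-0.0, -0.013, 0.082], [-0.001, -0.013, 0.372], [0.0, -0.0, -0.028], [-0.0, -0.0, 0.267], [0.0, 0.0, 0.067]]
```

```bash
cat > ik.py <<'E'
from h import *
import json
from scipy.optimize import least_squares
_X=None
s_=[-1,1,-1,1,-1,1,-1];ax="zyzyzyz"
def frames(q):
    T=R.identity();out=[T]
    for i in range(7): T=T*R.from_euler(ax[i],s_[i]*q[i]); out.append(T)
    return out
D=json.load(open("d.json"))+[[[1.24075356,.68909618,-.1945707,1.56528789,.15730384,.90251979,-.21509236],[.2224331,-.58410555,.2300476],[.983497143,.180923652,0,3.66e-5],1]]
D=D[:5]+D[-1:]
A=np.vstack([np.hstack([f.as_matrix() for f in frames(d[0])]) for d in D]);b=np.concatenate([d[1] for d in D])
pr=np.zeros(24);pr[2]=.3;pr[8]=.4;pr[14]=.4;pr[20]=.2
X=(pr+np.linalg.lstsq(np.vstack([A,1e-5*np.eye(24)]),np.r_[b-A@pr,np.zeros(24)],rcond=None)[0]).reshape(8,3)
LO=np.array([-3.01,-.46,-1.47,.13,-1,.04,-2.66]);HI=np.array([3.01,2.08,1.51,2.56,4.14,2.09,2.66])
def fk(q):
    F=frames(q); return sum(f.apply(x) for f,x in zip(F,X)),F[7]*R.from_euler("z",np.pi/2)
def ik(p,Q,q0,reg=1e-3):
    def f(q):
        P,T=fk(q); return np.r_[(P-p),.3*(T.inv()*Q).as_rotvec(),reg*(q-q0)]
    o=least_squares(f,np.clip(q0,LO+1e-4,HI-1e-4),bounds=(LO,HI)); P,T=fk(o.x)
    return o.x,np.linalg.norm(P-p),np.degrees((T.inv()*Q).magnitude())
HT=R.from_euler("z",np.pi)
def gph(lean,back=0,lift=0):
    p,Q=gp(lean,back,lift); return p,Q*HT
E
python3 - <<'E'
from ik import *
st=r.get_state();print(X.round(4).tolist()); print(fk(st["q"])[0]-st["tool_pos"],st["q"].round(2))
q0=np.array([.13,.6,-.05,2.1,3.2,.25,-1.7])
for l in (30,35,40,45):
  for b,lift in ((0.1,0),(0,0),(0,.03)):
    p,Q=gph(l,b,lift); q,e,a=ik(p,Q,q0); print(l,b,lift,q.round(2),e.round(4),a.round(2))
T=np.array([.530,.324,0])
for l in(35,40):
  for yaw in (0,15,30):
    Q=ori(yaw,l); z=Q.apply([0,0,1])
    for zz in (.084,.15,.25):
      q,e,a=ik(T+[0,0,zz]-z*.006,Q*HT,np.array([-.5,.6,-.05,2.1,3.2,.25,-1.7])); print("tray",l,yaw,zz,q.round(2),e.round(4),a.round(2))
E
```

```text
[[-0.0, -0.0, 0.3234], [-0.0, -0.0094, 0.0234], [0.0, -0.0094, 0.4817], [-0.0, -0.0134, 0.0817], [-0.0, -0.0134, 0.3724], [0.0, -0.0002, -0.0276], [-0.0, -0.0002, 0.2674], [0.0, 0.0, 0.0674]]
[ 2.25665930e-10  6.55075716e-11 -2.79866796e-10] [ 0.45  0.4  -0.5   2.08  0.45  0.49 -2.02]
30 0.1 0 [ 0.09  0.54  0.02  2.32  3.22  0.25 -1.64] 0.0 0.0
30 0 0 [ 0.08  0.76  0.03  2.25  3.2   0.39 -1.62] 0.0 0.0
30 0 0.03 [ 0.08  0.7   0.02  2.23  3.21  0.31 -1.63] 0.0 0.0
35 0.1 0 [ 0.09  0.58  0.02  2.43  3.19  0.48 -1.6 ] 0.0 0.0
35 0 0 [ 0.09  0.8   0.02  2.33  3.18  0.59 -1.6 ] 0.0 0.0
35 0 0.03 [ 0.09  0.73  0.02  2.31  3.19  0.51 -1.61] 0.0 0.0
40 0.1 0 [ 0.1   0.64  0.01  2.54  3.16  0.74 -1.58] 0.0 0.0
40 0 0 [ 0.1   0.84  0.01  2.4   3.16  0.8  -1.58] 0.0 0.0
40 0 0.03 [ 0.09  0.77  0.01  2.39  3.17  0.71 -1.59] 0.0 0.0
45 0.1 0 [ 0.83  1.08 -1.47  2.56  2.13  1.35 -0.45] 0.0087 1.65
45 0 0 [ 0.11  0.91 -0.01  2.47  3.15  1.02 -1.56] 0.0 0.0
45 0 0.03 [ 0.1   0.82 -0.    2.46  3.15  0.93 -1.57] 0.0 0.0
tray 35 0 0.084 [-1.07  0.92  0.33  2.19  2.57  0.39 -1.9 ] 0.0 0.0
tray 35 0 0.15
[... 442 characters left out ...]
 0.46 -1.64] 0.0 0.0
tray 35 30 0.25 [-0.76  0.51  0.15  2.19  3.11  0.16 -1.68] 0.0 0.0
tray 40 0 0.084 [-1.07  0.95  0.28  2.24  2.48  0.55 -1.87] 0.0 0.0
tray 40 0 0.15 [-1.17  0.83  0.45  2.23  2.51  0.38 -1.86] 0.0 0.0
tray 40 0 0.25 [-1.37  0.7   0.78  2.16  2.75  0.07 -2.02] 0.0 0.0
tray 40 15 0.084 [-0.88  0.93  0.12  2.33  2.75  0.76 -1.77] 0.0 0.0
tray 40 15 0.15 [-0.93  0.78  0.2   2.32  2.74  0.58 -1.73] 0.0 0.0
tray 40 15 0.25 [-1.09  0.58  0.44  2.25  2.79  0.28 -1.73] 0.0 0.0
tray 40 30 0.084 [-0.69  0.93  0.02  2.36  3.03  0.84 -1.63] 0.0 0.0
tray 40 30 0.15 [-0.71  0.76  0.05  2.35  3.04  0.66 -1.62] 0.0 0.0
tray 40 30 0.25 [-0.76  0.53  0.13  2.27  3.05  0.35 -1.62] 0.0 0.0
```

```bash
cat > path.py <<'E'
from ik import *
import sys
# print 5 rows along joint path toward goal qg, k fraction steps
def plan(qg,n,k0=0,st=None):
    st=r.get_state(); q=np.array(st["q"]); p=np.array(st["tool_pos"]);Q=R.from_quat(st["eef_rot"])
    print(st["clock"],"q",q.round(2),"F",st["contact_force"].round(1)); out=[];prev=(p,Q)
    for i in range(1,6):
        qq=q+(qg-q)*min(1,i/n); P,T=fk(qq); d=Q.inv().apply(P-p); w=(Q.inv()*T).as_rotvec(degrees=True)
        print("  step",np.linalg.norm(P-prev[0]).round(3),np.degrees((prev[1].inv()*T).magnitude()).round(1),"tcp",P.round(3),"z",T.apply([0,0,1]).round(2)); prev=(P,T)
        out+=[float(v) for v in d.round(3)]+[float(v) for v in w.round(1)]
    print(out)
E
python3 - <<'E'
from path import *
q=np.array(r.get_state()["q"]); qg=q.copy(); qg[4]=3.2;qg[5]=.4;qg[6]=-1.65
for f in np.linspace(0,1,9):
    P,T=fk(q+(qg-q)*f)
    # lowest of body corners & forwardmost toward head in stand frame
    C=np.array([P+T.apply([x,y,-.075]) for x in(-.036,.036) for y in(-.094,.094)]); Fn=np.array([P+T.apply([0,y,.025]) for y in(-.06,.06)])
    dst=lambda W:((W-[*AX,0])@HS)
    print(f.round(2),P.round(3),T.apply([0,0,1]).round(2),"body x",dst(C).max().round(3),"minz",C[:,2].min().round(3),"fing",dst(Fn).round(3),Fn[:,2].round(3))
plan(qg,27)
E
```

```text
0.0 [ 0.5   -0.095  0.281] [ 0.26 -0.02 -0.97] body x -0.183 minz 0.344 fing [-0.192 -0.192] [0.257 0.256]
0.12 [ 0.527 -0.139  0.293] [ 0.34 -0.15 -0.93] body x -0.135 minz 0.331 fing [-0.176 -0.142] [0.256 0.284]
0.25 [ 0.562 -0.17   0.316] [ 0.44 -0.25 -0.86] body x -0.09 minz 0.33 fing [-0.149 -0.087] [0.267 0.321]
0.38 [ 0.601 -0.185  0.345] [ 0.56 -0.29 -0.78] body x -0.054 minz 0.341 fing [-0.114 -0.035] [0.288 0.363]
0.5 [ 0.64  -0.183  0.377] [ 0.67 -0.29 -0.68] body x -0.032 minz 0.355 fing [-0.075  0.008] [0.316 0.403]
0.62 [ 0.673 -0.165  0.407] [ 0.77 -0.23 -0.59] body x -0.019 minz 0.37 fing [-0.036  0.037] [0.349 0.436]
0.75 [ 0.698 -0.133  0.433] [ 0.85 -0.14 -0.51] body x -0.012 minz 0.391 fing [-0.002  0.049] [0.382 0.458]
0.88 [ 0.711 -0.093  0.451] [ 0.89 -0.02 -0.46] body x -0.022 minz 0.415 fing [0.024 0.045] [0.412 0.467]
1.0 [ 0.713 -0.048  0.46 ] [ 0.89  0.12 -0.43] body x -0.029 minz 0.44 fing [0.038 0.026] [0.436 0.462]
10.5333 q [ 0.45  0.4  -0.5   2.08  0.45  0.49 -2.02] F [ 1.  -1.9  1. ]
  step 0.016 6.6 tcp [ 0.507 -0.109  0.283] z [ 0.28 -0.06 -0.96]
  step 0.016 6.6 tcp [ 0.515 -0.122  0.287] z [ 0.3  -0.1  -0.95]
  step 0.016 6.6 tcp [ 0.523 -0.135  0.291] z [ 0.33 -0.14 -0.93]
  step 0.016 6.6 tcp [ 0.533 -0.146  0.297] z [ 0.36 -0.17 -0.92]
  step 0.016 6.6 tcp [ 0.543 -0.156  0.303] z [ 0.39 -0.2  -0.9 ]
[0.009, 0.013, -0.0, -2.4, 1.3, -6.0, 0.018, 0.026, -0.002, -4.8, 2.7, -11.9, 0.029, 0.037, -0.003, -7.2, 3.9, -17.9, 0.041, 0.048, -0.006, -9.6, 5.1, -23.9, 0.053, 0.057, -0.009, -12.0, 6.3, -29.8]
```

```bash
python3 - <<'E'
from path import *
q=np.array(r.get_state()["q"])
p,Q=gph(37,.13,.02); qg,e,a=ik(p,Q,np.array([.1,.6,.02,2.4,3.2,.4,-1.6])); print(qg.round(2),e,a,p.round(3))
np.save("qg.npy",qg)
for f in np.linspace(0,1,11):
    P,T=fk(q+(qg-q)*f)
    C=np.array([P+T.apply([x,y,-.075]) for x in(-.036,.036) for y in(-.094,.094)]); Fn=np.array([P+T.apply([0,y,.025]) for y in(-.06,.06)])
    dst=lambda W:((W-[*AX,0])@HS)
    print(f.round(2),P.round(3),T.apply([0,0,1]).round(2),"body x",dst(C).max().round(3),"minz",C[:,2].min().round(3),"fing",dst(Fn).round(3),Fn[:,2].round(3))
plan(qg,28)
E
```

```text
[ 0.09  0.47  0.02  2.47  3.19  0.44 -1.6 ] 4.003137364172499e-07 8.807102498633985e-05 [ 0.516 -0.096  0.246]
0.0 [ 0.5   -0.095  0.281] [ 0.26 -0.02 -0.97] body x -0.183 minz 0.344 fing [-0.192 -0.192] [0.257 0.256]
0.1 [ 0.495 -0.137  0.272] [ 0.26 -0.15 -0.95] body x -0.164 minz 0.317 fing [-0.207 -0.178] [0.236 0.259]
0.2 [ 0.497 -0.172  0.27 ] [ 0.29 -0.25 -0.92] body x -0.145 minz 0.3 fing [-0.215 -0.159] [0.225 0.268]
0.3 [ 0.504 -0.197  0.272] [ 0.34 -0.33 -0.88] body x -0.127 minz 0.293 fing [-0.216 -0.137] [0.221 0.278]
0.4 [ 0.515 -0.211  0.276] [ 0.4  -0.37 -0.84] body x -0.116 minz 0.284 fing [-0.21  -0.115] [0.223 0.287]
0.5 [ 0.527 -0.214  0.279] [ 0.46 -0.38 -0.8 ] body x -0.112 minz 0.279 fing [-0.2   -0.098] [0.228 0.291]
0.6 [ 0.537 -0.205  0.28 ] [ 0.53 -0.36 -0.77] body x -0.112 minz 0.278 fing [-0.187 -0.088] [0.233 0.289]
0.7 [ 0.544 -0.187  0.277] [ 0.58 -0.31 -0.75] body x -0.112 minz 0.28 fing [-0.174 -0.089] [0.237 0.281]
0.8 [ 0.544 -0.161  0.271] [ 0.61 -0.24 -0.75] body x -0.126 minz 0.282 fing [-0.165 -0.101] [0.237 0.266]
0.9 [ 0.535 -0.13   0.26 ] [ 0.62 -0.15 -0.77] body x -0.155 minz 0.284 fing [-0.162 -0.128] [0.233 0.247]
1.0 [ 0.516 -0.096  0.246] [ 0.6  -0.05 -0.8 ] body x -0.198 minz 0.284 fing [-0.167 -0.167] [0.226 0.226]
10.5333 q [ 0.45  0.4  -0.5   2.08  0.45  0.49 -2.02] F [ 1.  -1.9  1. ]
  step 0.016 6.5 tcp [ 0.497 -0.111  0.277] z [ 0.26 -0.07 -0.96]
  step 0.015 6.5 tcp [ 0.496 -0.126  0.273] z [ 0.26 -0.11 -0.96]
  step 0.014 6.5 tcp [ 0.495 -0.14   0.271] z [ 0.27 -0.16 -0.95]
  step 0.013 6.5 tcp [ 0.495 -0.153  0.27 ] z [ 0.27 -0.2  -0.94]
  step 0.012 6.5 tcp [ 0.496 -0.165  0.27 ] z [ 0.28 -0.23 -0.93]
[-0.002, 0.016, 0.004, -2.7, 0.1, -5.9, -0.003, 0.031, 0.007, -5.3, 0.2, -11.8, -0.003, 0.045, 0.009, -7.8, 0.2, -17.7, -0.002, 0.058, 0.01, -10.2, 0.1, -23.8, -0.0, 0.07, 0.011, -12.6, -0.0, -29.8]
```

Request:
send_rows(moves=[-0.002,0.016,0.004,-2.7,0.1,-5.9,-0.003,0.031,0.007,-5.3,0.2,-11.8,-0.003,0.045,0.009,-7.8,0.2,-17.7,-0.002,0.058,0.01,-10.2,0.1,-23.8,0,0.07,0.011,-12.6,0,-29.8])

```text
clock: 10.95
tool_pos: [0.4959, -0.1658, 0.2691]
eef_rot: [0.962, 0.199, 0.118, 0.146]
contact_force: [0.2, 0.0, 0.7]
opening: 1.004
```

```bash
python3 -c "
from path import *
plan(np.load('qg.npy'),23)"
```

```text
10.95 q [ 0.34  0.41 -0.34  2.15  0.91  0.45 -1.91] F [0.2 0.  0.7]
  step 0.011 6.5 tcp [ 0.497 -0.177  0.269] z [ 0.3  -0.27 -0.92]
  step 0.01 6.5 tcp [ 0.498 -0.186  0.27 ] z [ 0.31 -0.3  -0.9 ]
  step 0.009 6.5 tcp [ 0.5   -0.194  0.27 ] z [ 0.33 -0.32 -0.89]
  step 0.008 6.5 tcp [ 0.503 -0.201  0.272] z [ 0.34 -0.34 -0.87]
  step 0.007 6.5 tcp [ 0.506 -0.207  0.273] z [ 0.36 -0.36 -0.86]
[-0.004, 0.01, 0.003, -2.1, -0.2, -6.1, -0.006, 0.019, 0.005, -4.1, -0.4, -12.3, -0.008, 0.027, 0.007, -6.0, -0.6, -18.5, -0.008, 0.035, 0.008, -7.8, -0.7, -24.8, -0.007, 0.041, 0.009, -9.5, -0.9, -31.0]
```

Tracking the wrist flip well.

Request:
send_rows(moves=[-0.004,0.01,0.003,-2.1,-0.2,-6.1,-0.006,0.019,0.005,-4.1,-0.4,-12.3,-0.008,0.027,0.007,-6,-0.6,-18.5,-0.008,0.035,0.008,-7.8,-0.7,-24.8,-0.007,0.041,0.009,-9.5,-0.9,-31])

```text
clock: 11.37
tool_pos: [0.5063, -0.2074, 0.272]
eef_rot: [0.858, 0.439, 0.082, 0.252]
contact_force: [-0.2, -0.6, 0.4]
opening: 1.0
```

```bash
python3 -c "
from path import *
plan(np.load('qg.npy'),18)"
```

```text
11.3667 q [ 0.27  0.42 -0.24  2.22  1.4   0.44 -1.84] F [-0.2 -0.6  0.4]
  step 0.006 6.5 tcp [ 0.51  -0.212  0.273] z [ 0.38 -0.37 -0.85]
  step 0.005 6.5 tcp [ 0.513 -0.214  0.275] z [ 0.4  -0.38 -0.83]
  step 0.004 6.5 tcp [ 0.517 -0.216  0.276] z [ 0.43 -0.39 -0.82]
  step 0.004 6.5 tcp [ 0.521 -0.215  0.277] z [ 0.45 -0.39 -0.8 ]
  step 0.004 6.5 tcp [ 0.525 -0.214  0.278] z [ 0.47 -0.38 -0.79]
[-0.001, 0.005, 0.002, -1.6, -0.1, -6.3, -0.001, 0.01, 0.003, -3.2, -0.1, -12.6, -0.0, 0.014, 0.004, -4.7, -0.0, -18.9, 0.002, 0.017, 0.004, -6.1, 0.1, -25.2, 0.006, 0.02, 0.004, -7.6, 0.3, -31.5]
```

Request:
send_rows(moves=[-0.001,0.005,0.002,-1.6,-0.1,-6.3,-0.001,0.01,0.003,-3.2,-0.1,-12.6,0,0.014,0.004,-4.7,0,-18.9,0.002,0.017,0.004,-6.1,0.1,-25.2,0.006,0.02,0.004,-7.6,0.3,-31.5])

```text
clock: 11.78
tool_pos: [0.5252, -0.2139, 0.2769]
eef_rot: [0.687, 0.652, 0.041, 0.318]
contact_force: [0.8, -1.0, 0.1]
opening: 1.003
```

```bash
python3 -c "
from path import *
plan(np.load('qg.npy'),13)"
```

```text
11.7833 q [ 0.28  0.44 -0.25  2.29  1.87  0.48 -1.73] F [ 0.8 -1.   0.1]
  step 0.006 6.4 tcp [ 0.53  -0.211  0.278] z [ 0.5  -0.38 -0.78]
  step 0.006 6.4 tcp [ 0.534 -0.207  0.278] z [ 0.52 -0.37 -0.77]
  step 0.007 6.4 tcp [ 0.538 -0.201  0.278] z [ 0.54 -0.35 -0.76]
  step 0.007 6.4 tcp [ 0.541 -0.195  0.277] z [ 0.56 -0.33 -0.76]
  step 0.008 6.4 tcp [ 0.543 -0.187  0.276] z [ 0.58 -0.31 -0.75]
[0.003, 0.005, 0.0, -1.6, 0.2, -6.2, 0.007, 0.009, 0.001, -3.2, 0.6, -12.5, 0.013, 0.012, 0.0, -4.7, 1.0, -18.7, 0.02, 0.015, -0.0, -6.3, 1.5, -25.0, 0.028, 0.016, -0.002, -7.7, 2.1, -31.2]
```

Request:
send_rows(moves=[0.003,0.005,0,-1.6,0.2,-6.2,0.007,0.009,0.001,-3.2,0.6,-12.5,0.013,0.012,0,-4.7,1,-18.7,0.02,0.015,0,-6.3,1.5,-25,0.028,0.016,-0.002,-7.7,2.1,-31.2])

```text
clock: 12.2
tool_pos: [0.542, -0.1864, 0.2748]
eef_rot: [0.461, 0.816, 0.009, 0.349]
contact_force: [0.8, -0.1, -0.1]
opening: 1.001
```

```bash
python3 -c "
from path import *
plan(np.load('qg.npy'),8)"
```

```text
12.2 q [ 0.32  0.46 -0.31  2.36  2.25  0.52 -1.55] F [ 0.8 -0.1 -0.1]
  step 0.009 6.4 tcp [ 0.545 -0.178  0.274] z [ 0.6  -0.28 -0.75]
  step 0.01 6.4 tcp [ 0.546 -0.167  0.272] z [ 0.61 -0.25 -0.75]
  step 0.011 6.4 tcp [ 0.546 -0.156  0.27 ] z [ 0.62 -0.22 -0.75]
  step 0.012 6.4 tcp [ 0.544 -0.145  0.266] z [ 0.63 -0.19 -0.75]
  step 0.013 6.4 tcp [ 0.54  -0.133  0.262] z [ 0.63 -0.15 -0.76]
[0.006, 0.007, -0.0, -1.8, 0.4, -6.1, 0.014, 0.013, -0.001, -3.6, 1.0, -12.2, 0.024, 0.019, -0.003, -5.3, 1.8, -18.3, 0.036, 0.023, -0.005, -7.0, 2.7, -24.4, 0.049, 0.025, -0.008, -8.6, 3.7, -30.5]
```

Request:
send_rows(moves=[0.006,0.007,0,-1.8,0.4,-6.1,0.014,0.013,-0.001,-3.6,1,-12.2,0.024,0.019,-0.003,-5.3,1.8,-18.3,0.036,0.023,-0.005,-7,2.7,-24.4,0.049,0.025,-0.008,-8.6,3.7,-30.5])

```text
clock: 12.62
tool_pos: [0.5392, -0.1321, 0.2603]
eef_rot: [0.201, 0.917, -0.008, 0.345]
contact_force: [0.1, -0.6, -0.4]
opening: 1.0
```

```bash
python3 -c "
from path import *
plan(np.load('qg.npy'),3)
p,Q=gph(37,.13,.02); rows(p,Q); p,Q=gph(37,.07); rows(p,Q)
sc=imaging.snapshot('scene')
for o in imaging.pinpoint('tall_bottle_mid',sc)[:2]:
    w=ray_z(sc,o['point'][0]*640,o['point'][1]*400,.092); print(o['score'],w.round(4))
"
```

```text
12.6167 q [ 0.35  0.48 -0.36  2.42  2.59  0.51 -1.32] F [ 0.1 -0.6 -0.4]
  step 0.013 6.3 tcp [ 0.537 -0.12   0.256] z [ 0.63 -0.12 -0.77]
  step 0.015 6.3 tcp [ 0.529 -0.107  0.251] z [ 0.62 -0.08 -0.78]
  step 0.018 6.3 tcp [ 0.516 -0.096  0.246] z [ 0.6  -0.05 -0.8 ]
  step 0.0 0.0 tcp [ 0.516 -0.096  0.246] z [ 0.6  -0.05 -0.8 ]
  step 0.0 0.0 tcp [ 0.516 -0.096  0.246] z [ 0.6  -0.05 -0.8 ]
[0.009, 0.01, -0.001, -2.0, 0.6, -6.0, 0.022, 0.018, -0.003, -3.7, 1.9, -11.9, 0.038, 0.023, -0.009, -5.1, 3.8, -17.8, 0.038, 0.023, -0.009, -5.1, 3.8, -17.8, 0.038, 0.023, -0.009, -5.1, 3.8, -17.8]
shift mm [38.  22.6 -8.8] turn deg [ -5.09   3.84 -17.77] | dist 0.045 18.9
shift mm [55.5 24.8 66.1] turn deg [ -5.09   3.84 -17.77] | dist 0.09 18.9
0.75 [ 0.7693 -0.1756  0.092 ]
0.7 [ 0.6955 -0.3811  0.092 ]
```

Request:
send_rows(moves=[0.009,0.01,-0.001,-2,0.6,-6,0.022,0.018,-0.003,-3.7,1.9,-11.9,0.038,0.023,-0.009,-5.1,3.8,-17.8,0.038,0.023,-0.009,-5.1,3.8,-17.8,0.038,0.023,-0.009,-5.1,3.8,-17.8])

```text
clock: 13.13
tool_pos: [0.5158, -0.0966, 0.2455]
eef_rot: [0.046, 0.947, -0.014, 0.317]
contact_force: [0.2, -0.1, -0.3]
opening: 1.002
```

```bash
python3 -c "
from path import *
st=r.get_state(); print(st['q'].round(2))
p,Q=gph(37,.13); rows(p,Q); p,Q=gph(37,.0); rows(p,Q)
sc=imaging.snapshot('scene'); tp=imaging.snapshot('top')
im=cv2.cvtColor(sc['image'],cv2.COLOR_RGB2BGR)[100:300,200:460]; cv2.imwrite('pics/h1.png',cv2.resize(im,None,fx=3,fy=3))
im=cv2.cvtColor(tp['image'],cv2.COLOR_RGB2BGR)[100:300,220:480]; cv2.imwrite('pics/h2.png',cv2.resize(im,None,fx=3,fy=3))
"
```

```text
[ 0.35  0.47 -0.36  2.46  2.74  0.46 -1.17]
shift mm [11.7  0.4 16.1] turn deg [-0.13 -0.   -0.5 ] | dist 0.02 0.5
shift mm [ 11.7   0.7 146.1] turn deg [-0.13 -0.   -0.5 ] | dist 0.147 0.5
```

View pics/h1.png

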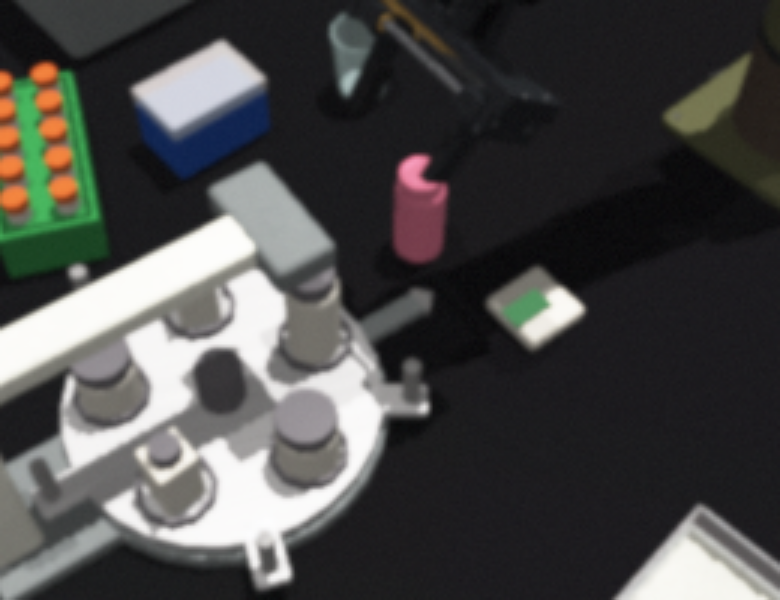

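View pics/h2.png

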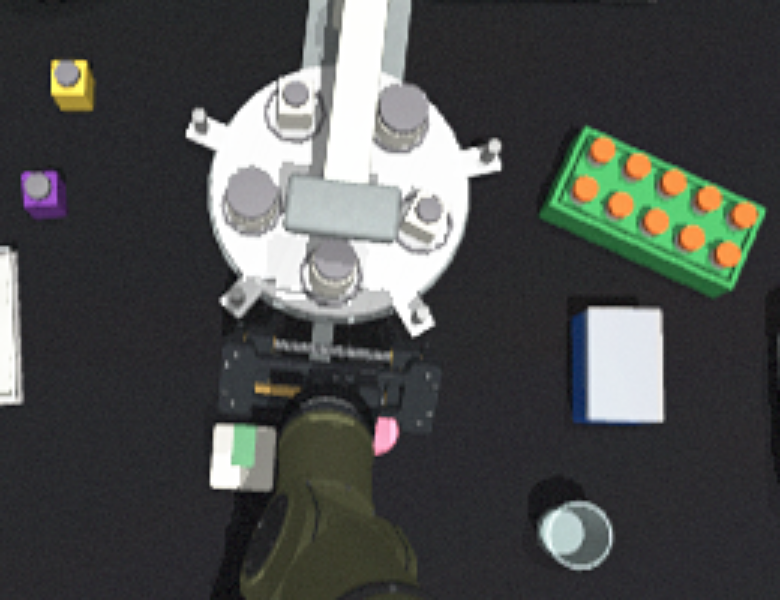

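Request:
send_rows(moves=[0.006,0,0.012,0,0,0,0.012,0,0.03,0,0,-0.5,0.012,0,0.055,0,0,-0.5,0.012,0,0.08,0,0,-0.5,0.012,0.001,0.1,0,0,-0.5])

```text
clock: 13.65
tool_pos: [0.5685, -0.101, 0.1575]
eef_rot: [0.043, 0.947, -0.015, 0.318]
contact_force: [-0.4, -0.4, 0.7]
opening: 1.002
```

```bash
python3 -c "
from path import *
st=r.get_state(); print(st['q'].round(2))
p,Q=gph(37,.0); rows(p,Q)
sc=imaging.snapshot('scene'); tp=imaging.snapshot('top')
im=cv2.cvtColor(sc['image'],cv2.COLOR_RGB2BGR)[150:250,250:380]; cv2.imwrite('pics/i1.png',cv2.resize(im,None,fx=5,fy=5))
im=cv2.cvtColor(tp['image'],cv2.COLOR_RGB2BGR)[130:250,270:400]; cv2.imwrite('pics/i2.png',cv2.resize(im,None,fx=5,fy=5))
"
```

```text
[ 0.32  0.73 -0.36  2.4   2.78  0.66 -1.17]
shift mm [ 1.   0.5 44.1] turn deg [-0.22  0.12 -0.15] | dist 0.044 0.3
```

View pics/i1.png

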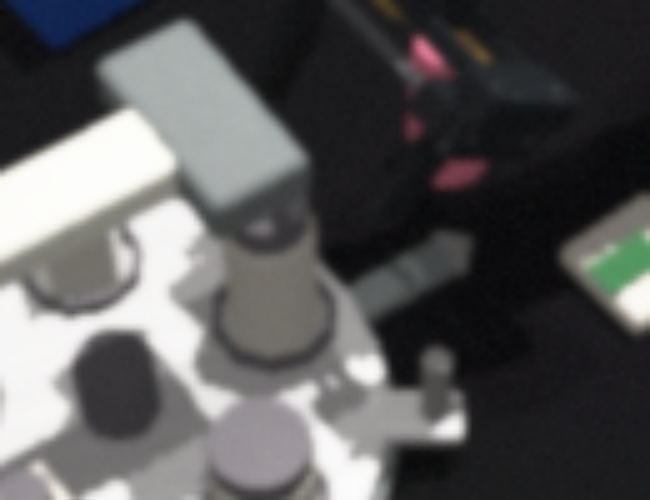

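View pics/i2.png

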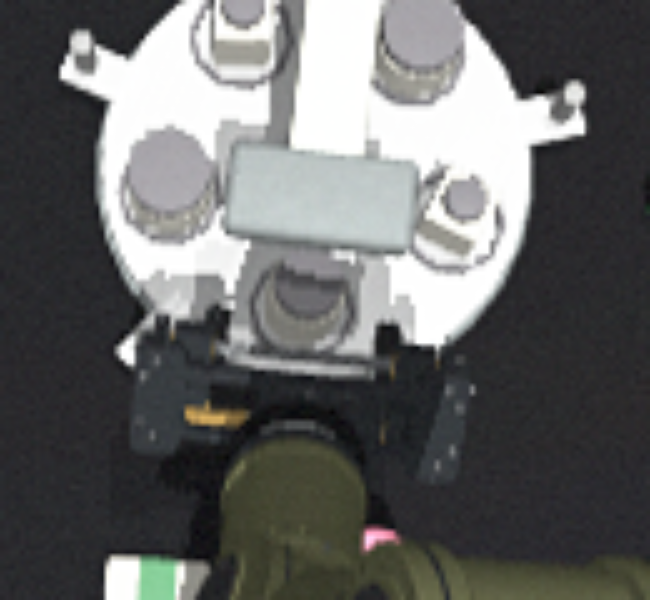

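Request:
send_rows(moves=[0,0,0.01,0,0,0,0.001,0,0.022,0,0,0,0.001,0,0.034,0,0,0,0.001,0,0.044,0,0,0,0.001,0,0.044,0,0,0])

```text
clock: 14.17
tool_pos: [0.5951, -0.1031, 0.1204]
eef_rot: [0.044, 0.947, -0.015, 0.317]
contact_force: [0.6, 0.6, -0.9]
opening: 0.998
```

Request:
send_rows(moves=[0,0,0,0,0,0,0,0,0,0,0,0,0,0,0,0,0,0,0,0,0,0,0,0,0,0,0,0,0,0], claw=1, grip_force=25)

```text
clock: 14.58
tool_pos: [0.595, -0.1031, 0.1209]
eef_rot: [0.043, 0.947, -0.015, 0.318]
contact_force: [-0.4, 0.3, 0.2]
opening: 0.645
```

```bash
python3 -c "
from path import *
st=r.get_state(); print(st['q'].round(2))
p,Q=gph(37,.0); rows(p,Q)
tp=imaging.snapshot('top')
im=cv2.cvtColor(tp['image'],cv2.COLOR_RGB2BGR)[130:250,270:400]; cv2.imwrite('pics/j2.png',cv2.resize(im,None,fx=5,fy=5))
"
```

```text
[ 0.32  0.83 -0.35  2.34  2.8   0.69 -1.16]
shift mm [ 0.1  0.  -1.2] turn deg [-0.18  0.07 -0.2 ] | dist 0.001 0.3
```

View pics/j2.png

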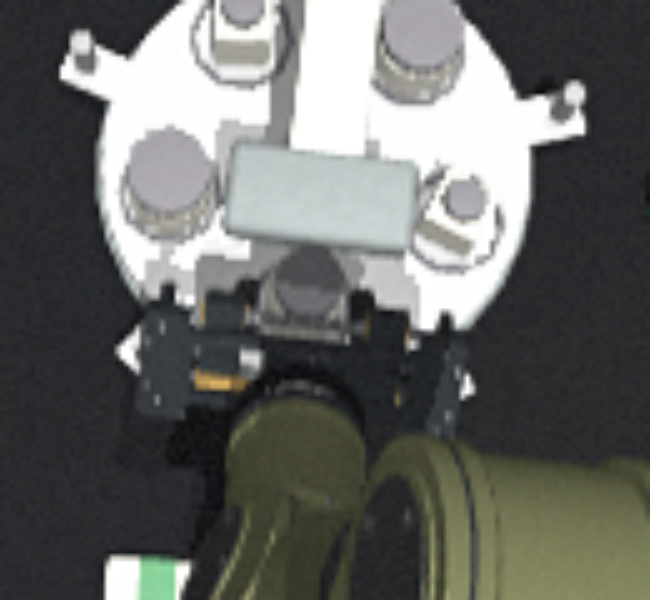

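Request:
send_rows(moves=[0,0,0,0,0,0,0,0,0,0,0,0,0,0,0,0,0,0,0,0,0,0,0,0,0,0,0,0,0,0])

```text
clock: 15.05
tool_pos: [0.5953, -0.1034, 0.121]
eef_rot: [0.044, 0.947, -0.015, 0.318]
contact_force: [-0.5, -0.6, 2.3]
opening: 0.479
```

```bash
python3 -c "
from path import *
st=r.get_state(); print(st['opening'],st['tool_pos'].round(3)); Q=R.from_quat(st['eef_rot'])
rows(st['tool_pos']+[0,0,.018],Q); rows(st['tool_pos']+[0,0,.03]-HS*.08,Q)"
```

```text
0.47910676233972566 [ 0.595 -0.103  0.121]
shift mm [-10.9  -0.  -14.4] turn deg [0. 0. 0.] | dist 0.018 0.0
shift mm [ 45.7  -0.4 -72.2] turn deg [0. 0. 0.] | dist 0.085 0.0
```

```bash
python3 -c "
from path import *
st=r.get_state(); Q=R.from_quat(st['eef_rot'])
tp=imaging.snapshot('top'); sc=imaging.snapshot('scene')
def draw(s,y,x,h,w,n,f):
    im=cv2.cvtColor(s['image'],cv2.COLOR_RGB2BGR)[y:y+h,x:x+w]; im=cv2.convertScaleAbs(im,alpha=1.6,beta=20); im=cv2.resize(im,None,fx=f,fy=f,interpolation=cv2.INTER_CUBIC)
    for d,c in (((0,0,.006),(0,0,255)),((0,.022,.025),(0,255,0)),((0,-.022,.025),(0,255,0))):
        u,v=w2pix(s,st['tool_pos']+Q.apply(d)); cv2.circle(im,(int((u-x)*f+f/2),int((v-y)*f+f/2)),4,c,-1)
    cv2.imwrite('pics/'+n,im)
draw(tp,150,280,80,100,'k2.png',7); draw(sc,160,270,80,100,'k1.png',7)
"
```

```text
(no output)
```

View pics/k2.png

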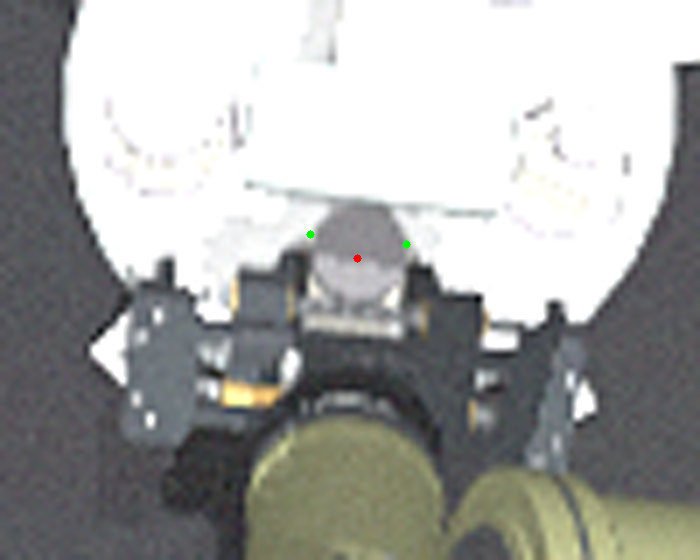

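View pics/k1.png

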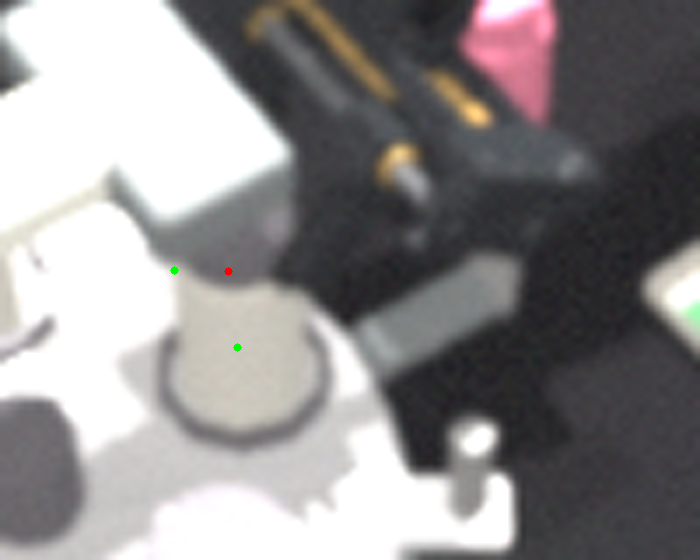

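```bash
cat > cloud.py <<'E'
from h import *
def cloud(s):
    d=s["depth"]; vv,uu=np.nonzero(d>0); K,Rm,t=cam(s)
    p=(np.linalg.inv(K)@np.stack([uu,vv,np.ones_like(uu)]))*d[vv,uu]; return (Rm.T@(p-t[:,None])).T, s["image"][vv,uu],uu,vv
E
python3 - <<'E'
from cloud import *
st=r.get_state(); Q=R.from_quat(st["eef_rot"]); print(st["opening"],Q.as_matrix().round(3).tolist())
for n in("scene","top"):
    s=imaging.snapshot(n); W,c,uu,vv=cloud(s); L=Q.inv().apply(W-st["tool_pos"])
    dark=c.mean(1)<45
    m=(abs(L[:,0])<.04)&(abs(L[:,1])<.12)&(L[:,2]>-.09)&(L[:,2]<.04)
    for a in np.arange(-.09,.04,.01):
        k=m&(L[:,2]>=a)&(L[:,2]<a+.01)
        if k.sum(): print(n,a.round(3),k.sum(),"x",np.percentile(L[k,0],[0,50,100]).round(3),"y",np.sort(L[k,1]).round(3)[[0,len(L[k])//4,len(L[k])//2,-1]],"dark",dark[k].mean().round(2), "w z",W[k,2].min().round(3),W[k,2].max().round(3))
    # cap / bottle points
    B=(np.hypot(*(W[:,:2]-G[:2]).T)<.04)&(W[:,2]>.05)&(W[:,2]<.2)
    print(n,"bottle-ish top",np.sort(W[B,2])[-5:].round(3))
    k=B&(W[:,2]>.135)&(W[:,2]<.155); 
    if k.sum(): print(" cap",k.sum(),W[k].min(0).round(3),W[k].max(0).round(3))
    k=B&(W[:,2]>.06)&(W[:,2]<.115)
    if k.sum()>10:
        P=W[k,:2]
        from scipy.optimize import least_squares
        o=least_squares(lambda x:np.hypot(*(P-x).T)-.025,G[:2],loss="soft_l1",f_scale=.002); print(" axis fit",k.sum(),o.x.round(4),"G",G[:2].round(4),np.median(abs(o.fun)).round(4))
E
```

```text
0.48460718693479016 [[-0.794, 0.092, 0.601], [0.073, 0.996, -0.056], [-0.603, -0.001, -0.797]]
scene -0.09 242 x [-0.036 -0.026  0.034] y [-0.087 -0.033  0.03   0.086] dark 0.83 w z 0.167 0.213
scene -0.08 69 x [-0.036 -0.013  0.03 ] y [-0.084 -0.037 -0.029  0.085] dark 0.97 w z 0.165 0.206
scene -0.07 43 x [-0.012 -0.008  0.011] y [-0.041 -0.031 -0.03   0.038] dark 1.0 w z 0.163 0.183
scene -0.06 65 x [-0.013 -0.007  0.013] y [-0.042 -0.029 -0.021  0.039] dark 0.85 w z 0.157 0.174
scene -0.05 32 x [-0.011 -0.008  0.01 ] y [-0.024  0.028  0.035  0.037] dark 0.97 w z 0.15 0.167
scene -0.04 32 x [-0.012 -0.006  0.012] y [0.009 0.023 0.033 0.037] dark 0.84 w z 0.141 0.16
scene -0.03 63 x [-0.019 -0.009  0.012] y [0.005 0.012 0.02  0.035] dark 0.49 w z 0.132 0.151
scene -0.02 54 x [-0.03  -0.018  0.01 ] y [0.005 0.013 0.019 0.036] dark 0.28 w z 0.128 0.152
scene -0.01 40 x [-0.033 -0.015  0.012] y [0.004 0.013 0.018 0.024] dark 0.0 w z 0.115 0.149
scene -0.0 57 x [-0.027 -0.014  0.028] y [-0.006  0.008  0.017  0.024] dark 0.0 w z 0.096 0.137
scene 0.01 50 x [-0.021 -0.004  0.032] y [-0.0
[... 1000 characters left out ...]
 -0.01   0.005] y [-0.035 -0.012 -0.     0.033] dark 0.15 w z 0.141 0.152
top -0.02 82 x [-0.031 -0.019  0.012] y [-0.035 -0.012  0.001  0.033] dark 0.11 w z 0.123 0.152
top -0.01 14 x [-0.03  -0.018  0.029] y [-0.023 -0.008 -0.002  0.022] dark 0.0 w z 0.107 0.147
top -0.0 4 x [-0.013  0.033  0.035] y [-0.008  0.002  0.005  0.019] dark 0.0 w z 0.095 0.123
top 0.01 1 x [0.038 0.038 0.038] y [0.008 0.008 0.008 0.008] dark 0.0 w z 0.088 0.088
top 0.03 8 x [-0.039 -0.027 -0.023] y [-0.098  0.086  0.092  0.098] dark 0.0 w z 0.103 0.114
top bottle-ish top [0.163 0.164 0.164 0.165 0.172]
 cap 188 [ 0.573 -0.138  0.136] [ 0.614 -0.07   0.154]
 axis fit 16 [ 0.5949 -0.1048] G [ 0.5978 -0.1033] 0.0002
```

```bash
python3 - <<'E'
from h import *
print(r.tips_ahead,[a for a in dir(r) if not a.startswith("_")], r.get_state()["opening"])
E
```

```text
0.025 ['Unreachable', 'finish_job', 'get_state', 'tips_ahead'] 0.47743695428638755
```

Request:
send_rows(moves=[0,0,0,0,0,0,0,0,0,0,0,0,0,0,0,0,0,0,0,0,0,0,0,0,0,0,0,0,0,0], claw=-0.8)

```text
clock: 15.67
tool_pos: [0.5951, -0.1031, 0.1208]
eef_rot: [0.044, 0.947, -0.015, 0.318]
contact_force: [0.7, 0.2, 1.0]
opening: 0.834
```

```bash
python3 - <<'E'
from cloud import *
st=r.get_state(); Q=R.from_quat(st["eef_rot"]); print(st["opening"])
for n in("scene","top"):
    s=imaging.snapshot(n); W,c,uu,vv=cloud(s); L=Q.inv().apply(W-st["tool_pos"])
    m=(abs(L[:,0])<.02)&(abs(L[:,1])>.03)&(abs(L[:,1])<.07)&(L[:,2]>-.06)&(L[:,2]<.04)
    for sg in(-1,1):
        k=m&(L[:,1]*sg>0); 
        if k.sum(): print(n,sg,k.sum(),"z",np.sort(L[k,2])[-8:].round(3)); 
    im=cv2.cvtColor(s["image"],cv2.COLOR_RGB2BGR); im=cv2.convertScaleAbs(im,alpha=2.5,beta=20)
    x,y=(255,140) if n=="scene" else (280,150); f=7
    im=cv2.resize(im[y:y+80,x:x+105],None,fx=f,fy=f,interpolation=cv2.INTER_CUBIC)
    h=st["opening"]*.044
    for z,col in((.025,(0,255,0)),(-.012,(0,0,255))):
      for sg in(-1,1):
        u,v=w2pix(s,st["tool_pos"]+Q.apply([0,sg*(h+.008),z])); cv2.circle(im,(int((u-x)*f+f/2),int((v-y)*f+f/2)),4,col,-1)
    cv2.imwrite(f"pics/l_{n}.png",im)
E
```

```text
0.8339862016350418
scene -1 34 z [-0.053 -0.053 -0.051 -0.051 -0.049 -0.049 -0.049 -0.046]
scene 1 139 z [-0.016 -0.016 -0.015 -0.015 -0.014 -0.012 -0.011 -0.01 ]
top -1 31 z [-0.023 -0.019 -0.019 -0.017 -0.016 -0.012 -0.012 -0.01 ]
top 1 24 z [-0.023 -0.02  -0.018 -0.017 -0.016 -0.015 -0.014 -0.012]
```

View pics/l_scene.png

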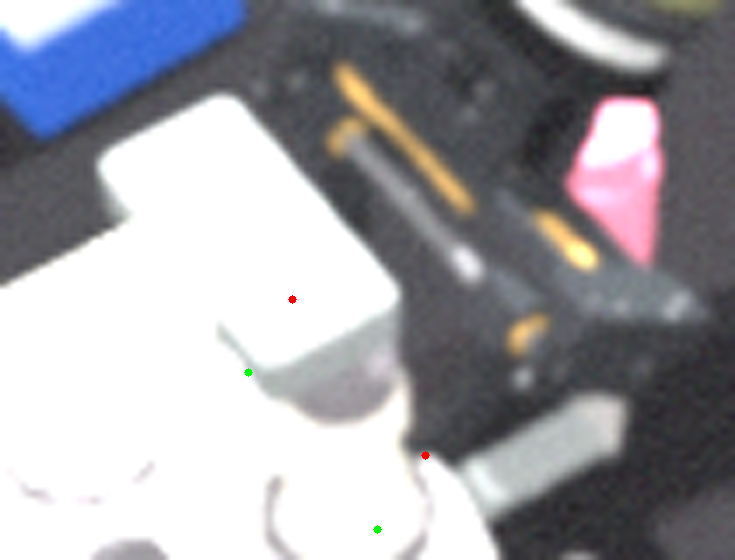

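View pics/l_top.png

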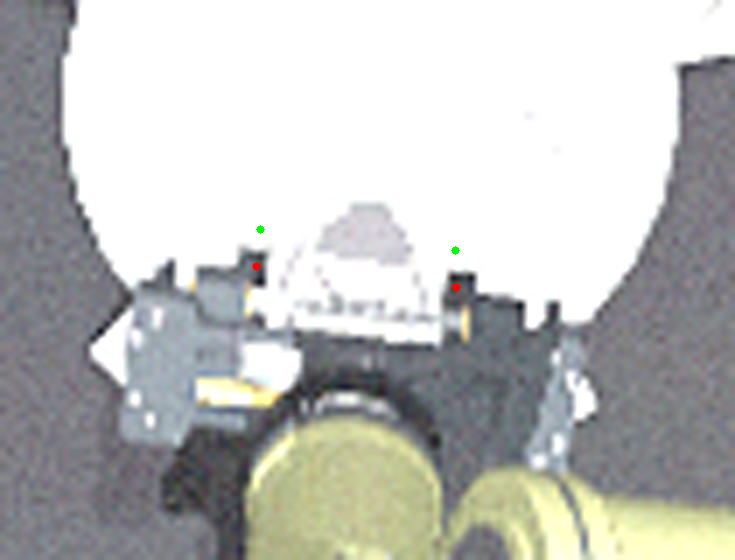

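Request:
send_rows(moves=[0,0,0.006,0,0,0,0,0,0.014,0,0,0,0,0,0.022,0,0,0,0,0,0.029,0,0,0,0,0,0.029,0,0,0])

```text
clock: 16.18
tool_pos: [0.6135, -0.1049, 0.0964]
eef_rot: [0.044, 0.947, -0.015, 0.318]
contact_force: [-0.8, 0.0, 0.1]
opening: 0.9
```

```bash
python3 - <<'E'
from cloud import *
st=r.get_state(); Q=R.from_quat(st["eef_rot"]); print(st["opening"],st["q"].round(2))
for n in("scene","top"):
    s=imaging.snapshot(n); W,c,uu,vv=cloud(s); L=Q.inv().apply(W-st["tool_pos"])
    m=(abs(L[:,0])<.02)&(abs(L[:,1])>.03)&(abs(L[:,1])<.07)&(L[:,2]>-.06)&(L[:,2]<.04)
    for sg in(-1,1):
        k=m&(L[:,1]*sg>0); 
        if k.sum(): print(n,sg,k.sum(),"z",np.sort(L[k,2])[-8:].round(3)); 
    im=cv2.cvtColor(s["image"],cv2.COLOR_RGB2BGR); im=cv2.convertScaleAbs(im,alpha=1.3,beta=10)
    x,y=(255,150) if n=="scene" else (280,150); f=7
    im=cv2.resize(im[y:y+80,x:x+105],None,fx=f,fy=f,interpolation=cv2.INTER_CUBIC)
    cv2.imwrite(f"pics/m_{n}.png",im)
E
```

```text
0.8998470372411069 [ 0.31  0.89 -0.35  2.29  2.8   0.7  -1.15]
scene 1 133 z [-0.016 -0.016 -0.016 -0.015 -0.015 -0.013 -0.013 -0.011]
top -1 30 z [-0.022 -0.019 -0.018 -0.018 -0.014 -0.011 -0.011 -0.008]
top 1 27 z [-0.025 -0.024 -0.021 -0.017 -0.017 -0.016 -0.016 -0.014]
```

View pics/m_scene.png

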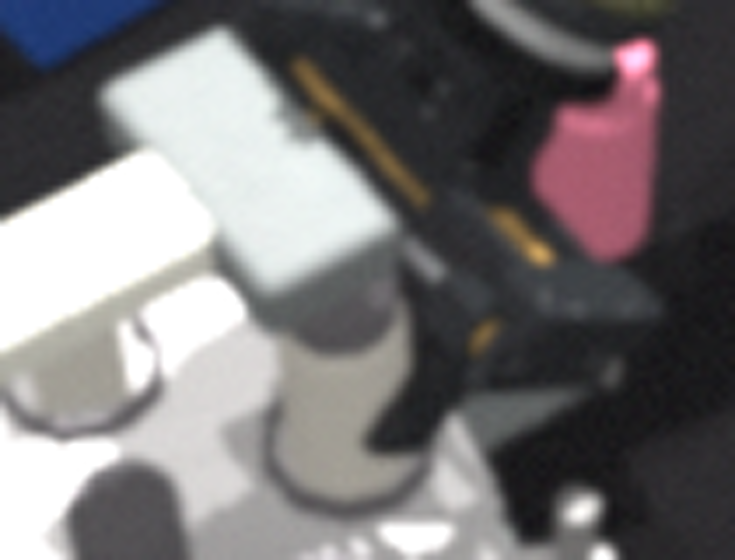

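View pics/m_top.png

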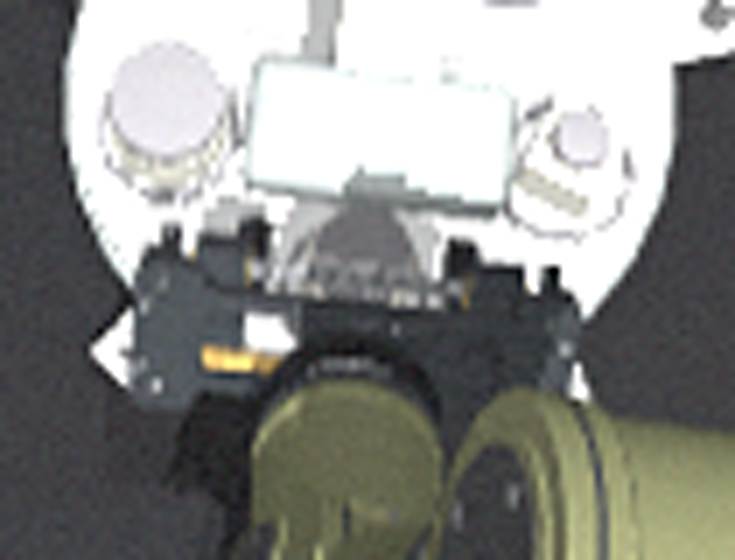

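Request:
send_rows(moves=[0,0,0,0,0,0,0,0,0,0,0,0,0,0,0,0,0,0,0,0,0,0,0,0,0,0,0,0,0,0], claw=1, grip_force=25)

```text
clock: 16.7
tool_pos: [0.6126, -0.105, 0.0974]
eef_rot: [0.044, 0.947, -0.015, 0.318]
contact_force: [-1.2, 0.3, -0.6]
opening: 0.559
```

Request:
send_rows(moves=[0,0,0,0,0,0,0,0,0,0,0,0,0,0,0,0,0,0,0,0,0,0,0,0,0,0,0,0,0,0])

```text
clock: 17.12
tool_pos: [0.6126, -0.105, 0.0974]
eef_rot: [0.044, 0.947, -0.015, 0.318]
contact_force: [-1.0, 0.5, -0.0]
opening: 0.557
```

```bash
python3 -c "
from path import *
st=r.get_state(); print(st['opening'],st['tool_pos'].round(3),st['contact_force'].round(1)); Q=R.from_quat(st['eef_rot'])
rows(st['tool_pos']+[0,0,.018],Q)
sc=imaging.snapshot('scene')
im=cv2.cvtColor(sc['image'],cv2.COLOR_RGB2BGR)[150:230,255:360]; cv2.imwrite('pics/n1.png',cv2.resize(im,None,fx=7,fy=7,interpolation=cv2.INTER_CUBIC))"
```

```text
0.5570782905408151 [ 0.613 -0.105  0.097] [-1.   0.5 -0. ]
shift mm [-10.9  -0.  -14.4] turn deg [0. 0. 0.] | dist 0.018 0.0
```

View pics/n1.png

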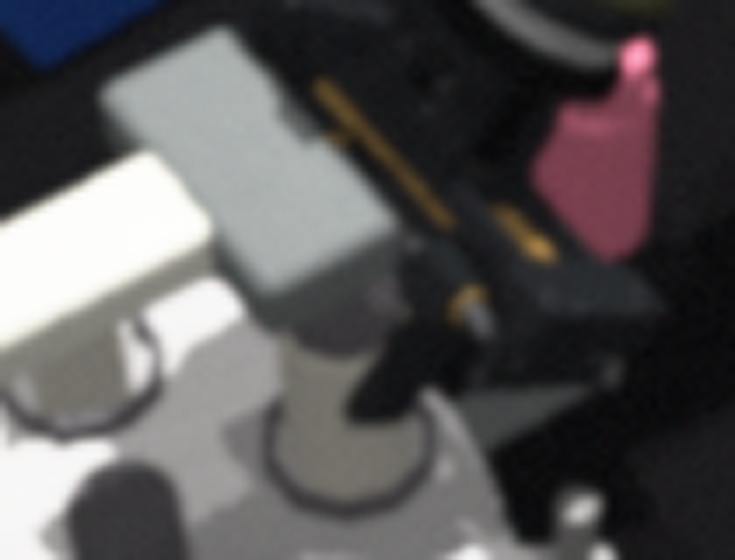

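Request:
send_rows(moves=[-0.001,0,-0.002,0,0,0,-0.004,0,-0.005,0,0,0,-0.007,0,-0.009,0,0,0,-0.0095,0,-0.0125,0,0,0,-0.011,0,-0.0145,0,0,0], grip_force=30)

```text
clock: 17.58
tool_pos: [0.6128, -0.105, 0.1165]
eef_rot: [0.044, 0.947, -0.015, 0.318]
contact_force: [0.2, 0.2, -1.5]
opening: 0.555
```

```bash
python3 -c "
from path import *
st=r.get_state(); print(st['opening'],st['tool_pos'].round(3),st['contact_force'].round(1)); Q=R.from_quat(st['eef_rot'])
rows(st['tool_pos']+[0,0,.004]-HS*.09,Q)
sc=imaging.snapshot('scene')
im=cv2.cvtColor(sc['image'],cv2.COLOR_RGB2BGR)[150:230,255:360]; cv2.imwrite('pics/o1.png',cv2.resize(im,None,fx=7,fy=7,interpolation=cv2.INTER_CUBIC))"
```

```text
0.555080137143423 [ 0.613 -0.105  0.116] [ 0.2  0.2 -1.5]
shift mm [ 69.4  -0.5 -57.5] turn deg [0. 0. 0.] | dist 0.09 0.0
```

View pics/o1.png

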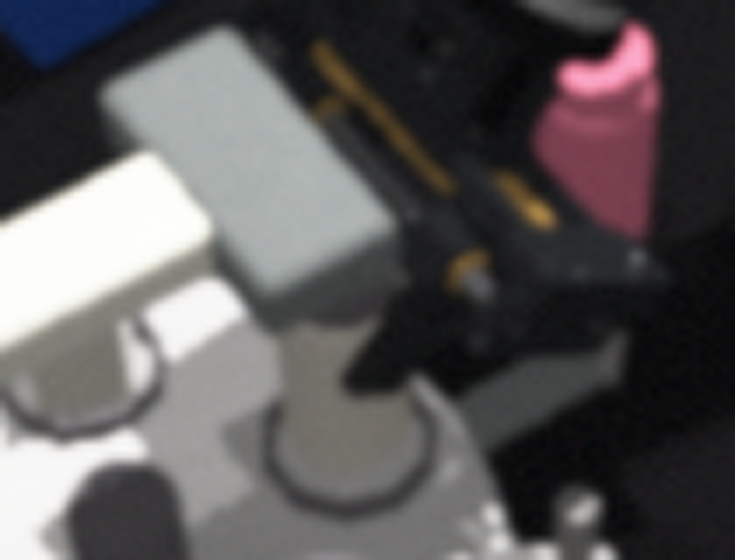

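```bash
cat > bott.py <<'E'
from cloud import *
from scipy.optimize import least_squares
def bottle(s,c0,zlo,zhi,rad=.04):
    W,c,uu,vv=cloud(s); B=(np.hypot(*(W[:,:2]-c0).T)<rad)&(c.mean(1)>50)
    k=B&(W[:,2]>zlo)&(W[:,2]<zhi); print(" n",k.sum(),"z",np.percentile(W[k,2],[2,50,98]).round(3)); return W[k],c[k]
E
python3 - <<'E'
from bott import *
for n in("scene","top"):
    s=imaging.snapshot(n); W,c=bottle(s,G[:2],.02,.2,.032)
    h,e=np.histogram(W[:,2],bins=np.arange(.03,.2,.01)); print(n,dict(zip(e.round(2).tolist(),h.tolist())))
E
```

```text
n 522 z [0.036 0.081 0.165]
scene {0.03: 103, 0.04: 78, 0.05: 10, 0.06: 33, 0.07: 34, 0.08: 41, 0.09: 33, 0.1: 35, 0.11: 17, 0.12: 20, 0.13: 28, 0.14: 42, 0.15: 27, 0.16: 18, 0.17: 1, 0.18: 0}
 n 151 z [0.041 0.165 0.196]
top {0.03: 2, 0.04: 2, 0.05: 0, 0.06: 0, 0.07: 0, 0.08: 0, 0.09: 0, 0.1: 0, 0.11: 1, 0.12: 1, 0.13: 3, 0.14: 17, 0.15: 4, 0.16: 115, 0.17: 2, 0.18: 0}
```

Request:
send_rows(moves=[0.005,0,-0.005,0,0,0,0.016,0,-0.014,0,0,0,0.032,0,-0.027,0,0,0,0.05,0,-0.042,0,0,0,0.065,0,-0.056,0,0,0])

```text
clock: 18.15
tool_pos: [0.5256, -0.097, 0.1216]
eef_rot: [0.044, 0.947, -0.015, 0.317]
contact_force: [0.1, -0.4, -1.7]
opening: 0.556
```

```bash
python3 - <<'E'
from bott import *
st=r.get_state(); print(st['q'].round(2),st["clock"],st["opening"]); Q=R.from_quat(st["eef_rot"])
g=st["tool_pos"]+Q.apply([0,0,-.024]); print("grasp",g.round(3))
for n in("scene","top"):
    s=imaging.snapshot(n); W,c=bottle(s,g[:2],.04,.2,.032)
    im=cv2.cvtColor(s["image"],cv2.COLOR_RGB2BGR)[100:300,220:480]; cv2.imwrite(f"pics/p_{n}.png",cv2.resize(im,None,fx=3,fy=3))
E
```

```text
[ 0.33  0.85 -0.4   2.55  2.82  0.91 -1.21] 18.15 0.5562422005435991
grasp [ 0.511 -0.096  0.141]
 n 554 z [0.067 0.148 0.174]
 n 166 z [0.133 0.169 0.174]
```

View pics/p_scene.png

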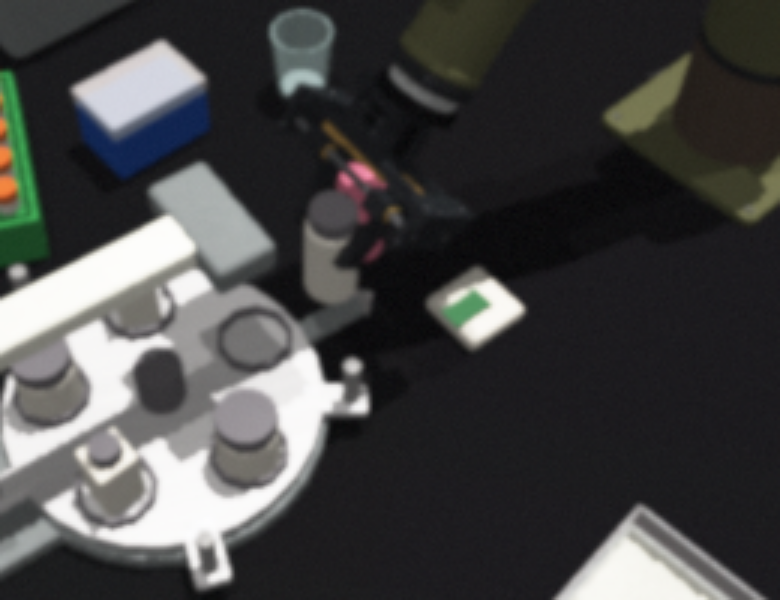

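```bash
cat > pol.py <<'E'
from ik import *
import sys
# args: list of (dth deg, dr m, dz m) per row, about base axis, of the grasp point; tool yaws by dth
def pol(steps,k=-.024):
    st=r.get_state(); p=np.array(st["tool_pos"]);Q=R.from_quat(st["eef_rot"]); off=Q.apply([0,0,k]); g=p+off; out=[]; qs=st["q"]
    th0=np.arctan2(g[1],g[0]); r0=np.hypot(*g[:2]); print(st["clock"],"g",g.round(3),"r",r0.round(3),"th",np.degrees(th0).round(1),"op",st["opening"].round(3),"F",st["contact_force"].round(1),"q",st["q"].round(2))
    for a,dr,dz in steps:
        T=R.from_euler("z",a,degrees=True); th=th0+np.radians(a); gg=np.array([(r0+dr)*np.cos(th),(r0+dr)*np.sin(th),g[2]+dz]); QQ=T*Q; pp=gg-QQ.apply([0,0,k])
        d=Q.inv().apply(pp-p); w=(Q.inv()*QQ).as_rotvec(degrees=True); out+=[float(v) for v in d.round(3)]+[float(v) for v in w.round(1)]
        qs,e,an=ik(pp,QQ,qs); print("  g",gg.round(3),"q",qs.round(2),e.round(4),an.round(2))
    print(out)
E
python3 -c "
from pol import *
pol([(0,0,.01),(0,0,.03),(0,0,.055),(2,0.003,.08),(5,.006,.1)])"
```

```text
Traceback (most recent call last):
  File "pol.py", line 6, in pol
    th0=np.arctan2(g[1],g[0]); r0=np.hypot(*g[:2]); print(st["clock"],"g",g.round(3),"r",r0.round(3),"th",np.degrees(th0).round(1),"op",st["opening"].round(3),"F",st["contact_force"].round(1),"q",st["q"].round(2))
                                                                                                                                        ^^^^^^^^^^^^^^^^^^^
AttributeError: 'float' object has no attribute 'round'
```

```bash
sed -i 's/st\["opening"\].round(3)/round(st["opening"],3)/' pol.py; python3 -c "
from pol import *
pol([(0,0,.008),(0,0,.025),(0,0,.05),(1,0.002,.075),(3,.004,.095)])"
```

```text
18.25 g [ 0.508 -0.095  0.14 ] r 0.517 th -10.6 op 0.556 F [ 0.8 -0.6 -2.6] q [ 0.33  0.85 -0.4   2.55  2.82  0.91 -1.21]
  g [ 0.508 -0.095  0.148] q [ 0.33  0.83 -0.4   2.55  2.81  0.88 -1.21] 0.0 0.0
  g [ 0.508 -0.095  0.165] q [ 0.33  0.77 -0.4   2.54  2.8   0.82 -1.21] 0.0 0.0
  g [ 0.508 -0.095  0.19 ] q [ 0.34  0.7  -0.39  2.52  2.78  0.73 -1.2 ] 0.0 0.0
  g [ 0.512 -0.087  0.215] q [ 0.32  0.62 -0.39  2.49  2.76  0.63 -1.18] 0.0 0.0
  g [ 0.517 -0.069  0.235] q [ 0.29  0.56 -0.38  2.47  2.74  0.54 -1.16] 0.0 0.0
[-0.005, -0.0, -0.006, 0.0, 0.0, 0.0, -0.015, -0.0, -0.02, 0.0, 0.0, 0.0, -0.03, -0.0, -0.04, 0.0, 0.0, 0.0, -0.047, 0.009, -0.058, -0.6, -0.0, -0.8, -0.061, 0.028, -0.073, -1.8, -0.0, -2.4]
```

Request:
send_rows(moves=[-0.005,0,-0.006,0,0,0,-0.015,0,-0.02,0,0,0,-0.03,0,-0.04,0,0,0,-0.047,0.009,-0.058,-0.6,0,-0.8,-0.061,0.028,-0.073,-1.8,0,-2.4])

```text
clock: 18.67
tool_pos: [0.5307, -0.0707, 0.217]
eef_rot: [0.02, 0.949, -0.007, 0.315]
contact_force: [0.7, 0.3, -1.6]
opening: 0.557
```

```bash
python3 -c "
from pol import *
pol([(2,.002,0),(5,.006,0),(8,.01,0),(11,.014,0),(14,.018,0)])"
```

```text
18.6667 g [ 0.516 -0.07   0.236] r 0.521 th -7.7 op 0.557 F [ 0.7  0.3 -1.6] q [ 0.3   0.56 -0.38  2.47  2.74  0.54 -1.16]
  g [ 0.521 -0.052  0.236] q [ 0.26  0.56 -0.39  2.46  2.73  0.54 -1.15] 0.0 0.0
  g [ 0.527 -0.025  0.236] q [ 0.22  0.56 -0.39  2.45  2.72  0.53 -1.13] 0.0 0.0
  g [0.531 0.002 0.236] q [ 0.17  0.56 -0.4   2.44  2.71  0.52 -1.12] 0.0 0.0
  g [0.534 0.031 0.236] q [ 0.12  0.57 -0.4   2.43  2.7   0.51 -1.11] 0.0 0.0
  g [0.536 0.059 0.236] q [ 0.07  0.57 -0.41  2.41  2.69  0.51 -1.09] 0.0 0.0
[-0.003, 0.019, 0.002, -1.2, -0.0, -1.6, -0.007, 0.047, 0.005, -3.0, -0.0, -4.0, -0.009, 0.075, 0.007, -4.8, -0.0, -6.4, -0.011, 0.104, 0.008, -6.6, -0.0, -8.8, -0.011, 0.133, 0.008, -8.4, -0.0, -11.2]
```

Request:
send_rows(moves=[-0.003,0.019,0.002,-1.2,0,-1.6,-0.007,0.047,0.005,-3,0,-4,-0.009,0.075,0.007,-4.8,0,-6.4,-0.011,0.104,0.008,-6.6,0,-8.8,-0.011,0.133,0.008,-8.4,0,-11.2])

```text
clock: 19.08
tool_pos: [0.5506, 0.0629, 0.2174]
eef_rot: [-0.097, 0.944, 0.032, 0.314]
contact_force: [0.7, -0.4, -1.6]
opening: 0.554
```

```bash
python3 -c "
from pol import *
pol([(3,.008,0),(6,.017,0),(9,.026,0),(12,.035,0),(14,.04,0)])"
```

```text
19.0833 g [0.537 0.06  0.237] r 0.54 th 6.4 op 0.554 F [ 0.7 -0.4 -1.6] q [ 0.07  0.57 -0.41  2.41  2.69  0.5  -1.09]
  g [0.541 0.089 0.237] q [ 0.02  0.57 -0.41  2.39  2.67  0.49 -1.07] 0.0 0.0
  g [0.544 0.119 0.237] q [-0.03  0.58 -0.4   2.37  2.66  0.47 -1.05] 0.0 0.0
  g [0.546 0.15  0.237] q [-0.08  0.58 -0.4   2.34  2.65  0.45 -1.03] 0.0 0.0
  g [0.546 0.181 0.237] q [-0.14  0.59 -0.4   2.32  2.63  0.43 -1.02] 0.0 0.0
  g [0.544 0.202 0.237] q [-0.17  0.59 -0.39  2.3   2.62  0.42 -1.  ] 0.0 0.0
[-0.008, 0.029, 0.006, -1.8, -0.0, -2.4, -0.015, 0.058, 0.011, -3.6, -0.0, -4.8, -0.022, 0.089, 0.016, -5.4, -0.0, -7.2, -0.027, 0.12, 0.02, -7.2, -0.0, -9.6, -0.028, 0.141, 0.021, -8.4, -0.0, -11.2]
```

Request:
send_rows(moves=[-0.008,0.029,0.006,-1.8,0,-2.4,-0.015,0.058,0.011,-3.6,0,-4.8,-0.022,0.089,0.016,-5.4,0,-7.2,-0.027,0.12,0.02,-7.2,0,-9.6,-0.028,0.141,0.021,-8.4,0,-11.2])

```text
clock: 19.5
tool_pos: [0.5569, 0.2117, 0.2179]
eef_rot: [-0.213, 0.924, 0.071, 0.309]
contact_force: [-0.1, 1.1, -1.4]
opening: 0.552
```

```bash
python3 -c "
from pol import *
pol([(3,.01,0),(6,.02,0),(9,.03,0),(11,.038,0),(11,.04,0)])"
```

```text
19.5 g [0.544 0.205 0.237] r 0.581 th 20.7 op 0.552 F [-0.1  1.1 -1.4] q [-0.18  0.59 -0.4   2.3   2.62  0.42 -1.  ]
  g [0.542 0.238 0.237] q [-0.23  0.6  -0.39  2.27  2.61  0.4  -0.98] 0.0 0.0
  g [0.537 0.27  0.237] q [-0.29  0.6  -0.38  2.25  2.59  0.38 -0.96] 0.0 0.0
  g [0.531 0.303 0.237] q [-0.34  0.61 -0.37  2.22  2.58  0.37 -0.94] 0.0 0.0
  g [0.527 0.325 0.237] q [-0.38  0.62 -0.36  2.2   2.57  0.35 -0.93] 0.0 0.0
  g [0.529 0.326 0.237] q [-0.39  0.62 -0.36  2.19  2.57  0.35 -0.93] 0.0 0.0
[-0.01, 0.031, 0.007, -1.8, 0.0, -2.4, -0.018, 0.063, 0.013, -3.6, 0.0, -4.8, -0.025, 0.095, 0.019, -5.4, 0.0, -7.2, -0.03, 0.118, 0.022, -6.6, 0.0, -8.8, -0.031, 0.118, 0.024, -6.6, 0.0, -8.8]
```

Request:
send_rows(moves=[-0.01,0.031,0.007,-1.8,0,-2.4,-0.018,0.063,0.013,-3.6,0,-4.8,-0.025,0.095,0.019,-5.4,0,-7.2,-0.03,0.115,0.022,-6.6,0,-8.8,-0.031,0.118,0.024,-6.6,0,-8.8])

```text
clock: 19.92
tool_pos: [0.5393, 0.34, 0.2183]
eef_rot: [-0.304, 0.898, 0.103, 0.301]
contact_force: [-0.2, 0.1, -0.6]
opening: 0.557
```

```bash
python3 -c "
from pol import *
from bott import *
pol([(0,.0,-.02),(0,.0,-.045),(0,.0,-.07),(0,0,-.09),(0,0,-.1)])
st=r.get_state(); Q=R.from_quat(st['eef_rot']); g=st['tool_pos']+Q.apply([0,0,-.024])
for n in('scene','top'):
    s=imaging.snapshot(n); W,c=bottle(s,g[:2],.06,.3,.035)
    x,y=(330,200) if n=='scene' else (130,110)
    im=cv2.cvtColor(s['image'],cv2.COLOR_RGB2BGR)[y:y+190,x:x+200]; cv2.imwrite(f'pics/q_{n}.png',cv2.resize(im,None,fx=3,fy=3,interpolation=cv2.INTER_CUBIC))
"
```

```text
19.9167 g [0.528 0.331 0.237] r 0.623 th 32.1 op 0.557 F [-0.2  0.1 -0.6] q [-0.39  0.62 -0.36  2.19  2.57  0.35 -0.93]
  g [0.528 0.331 0.217] q [-0.38  0.66 -0.39  2.2   2.59  0.41 -0.94] 0.0 0.0
  g [0.528 0.331 0.192] q [-0.36  0.72 -0.42  2.22  2.62  0.48 -0.96] 0.0 0.0
  g [0.528 0.331 0.167] q [-0.36  0.78 -0.43  2.23  2.65  0.55 -0.98] 0.0 0.0
  g [0.528 0.331 0.147] q [-0.35  0.83 -0.44  2.24  2.67  0.6  -0.98] 0.0 0.0
  g [0.528 0.331 0.137] q [-0.35  0.85 -0.45  2.24  2.68  0.62 -0.99] 0.0 0.0
[0.012, -0.0, 0.016, 0.0, 0.0, 0.0, 0.027, -0.0, 0.036, 0.0, 0.0, 0.0, 0.042, -0.0, 0.056, 0.0, 0.0, 0.0, 0.054, -0.0, 0.072, 0.0, 0.0, 0.0, 0.06, -0.0, 0.08, 0.0, 0.0, 0.0]
 n 1118 z [0.165 0.248 0.271]
 n 149 z [0.246 0.268 0.299]
```

View pics/q_scene.png

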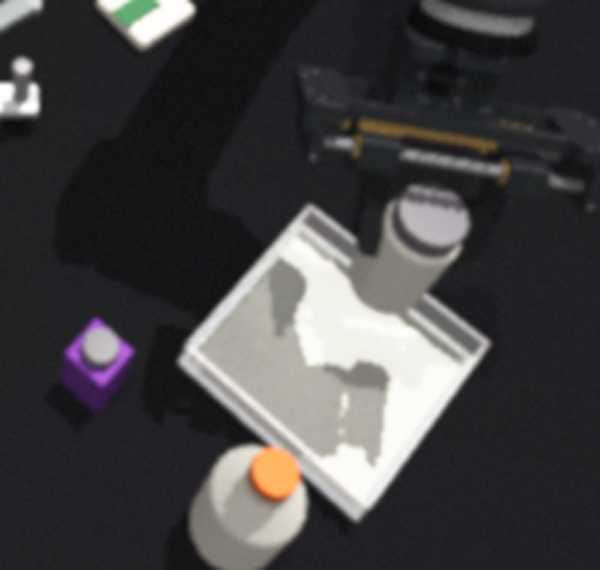

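View pics/q_top.png

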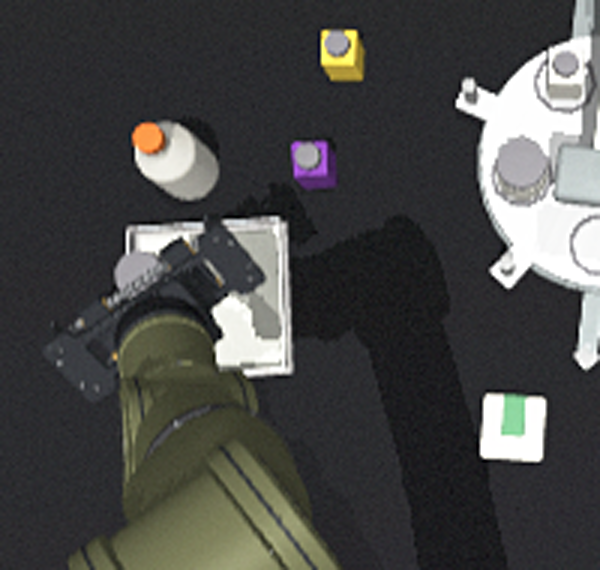

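```bash
cat > tilt.py <<'E'
from bott import *
def tilt(s,c0,z0,z1,rad=.04):
    W,c=bottle(s,c0,z0,z1,rad)
    f=lambda x:np.hypot(W[:,0]-x[0]-x[2]*(W[:,2]-z0),W[:,1]-x[1]-x[3]*(W[:,2]-z0))-.025
    o=least_squares(f,[*c0,0,0],loss="soft_l1",f_scale=.0015); print("axis at z0",o.x[:2].round(4),"slope deg",np.degrees(o.x[2:]).round(2),"res",np.median(abs(o.fun)).round(4)); return o.x
E
python3 -c "
from tilt import *
st=r.get_state(); Q=R.from_quat(st['eef_rot']); g=st['tool_pos']+Q.apply([0,0,-.024])
s=imaging.snapshot('scene'); tilt(s,g[:2],.16,.22)"
```

```text
n 336 z [0.162 0.19  0.219]
axis at z0 [0.5262 0.3236] slope deg [-0.53  1.05] res 0.0003
```

Request:
send_rows(moves=[0.01,0,0.013,0,0,0,0.025,0,0.033,0,0,0,0.042,0,0.055,0,0,0,0.055,0,0.073,0,0,0,0.063,0,0.084,0,0,0])

```text
clock: 20.48
tool_pos: [0.5407, 0.3306, 0.1092]
eef_rot: [-0.299, 0.901, 0.099, 0.299]
contact_force: [0.8, -0.1, -1.7]
opening: 0.556
```

```bash
python3 -c "
from pol import *
from tilt import *
st=r.get_state(); dz=.066-st['tool_pos'][2]; print(dz)
pol([(0,.0,dz*.2),(0,.0,dz*.45),(0,.0,dz*.7),(0,0,dz*.9),(0,0,dz)])
Q=R.from_quat(st['eef_rot']); g=st['tool_pos']+Q.apply([0,0,-.024])
s=imaging.snapshot('scene'); tilt(s,g[:2],.06,.115); s=imaging.snapshot('top'); bottle(s,g[:2],.05,.3)"
```

```text
-0.04320978173772477
20.4833 g [0.529 0.322 0.128] r 0.619 th 31.3 op 0.556 F [ 0.8 -0.1 -1.7] q [-0.34  0.87 -0.45  2.25  2.68  0.64 -0.99]
  g [0.529 0.322 0.12 ] q [-0.34  0.89 -0.45  2.25  2.69  0.66 -0.99] 0.0 0.0
  g [0.529 0.322 0.109] q [-0.33  0.91 -0.45  2.25  2.7   0.69 -0.99] 0.0 0.0
  g [0.529 0.322 0.098] q [-0.33  0.94 -0.46  2.25  2.71  0.71 -1.  ] 0.0 0.0
  g [0.529 0.322 0.09 ] q [-0.33  0.96 -0.46  2.25  2.72  0.73 -1.  ] 0.0 0.0
  g [0.529 0.322 0.085] q [-0.33  0.97 -0.46  2.25  2.73  0.74 -1.  ] 0.0 0.0
[0.005, 0.0, 0.007, 0.0, 0.0, 0.0, 0.012, 0.0, 0.016, 0.0, 0.0, 0.0, 0.018, 0.0, 0.024, 0.0, 0.0, 0.0, 0.023, 0.0, 0.031, 0.0, 0.0, 0.0, 0.026, 0.0, 0.035, 0.0, 0.0, 0.0]
 n 222 z [0.061 0.085 0.114]
axis at z0 [0.5263 0.3185] slope deg [-0.17  1.09] res 0.0004
 n 204 z [0.13  0.159 0.204]
```

Request:
send_rows(moves=[0.005,0,0.007,0,0,0,0.012,0,0.016,0,0,0,0.018,0,0.024,0,0,0,0.022,0,0.03,0,0,0,0.025,0,0.034,0,0,0])

```text
clock: 21.0
tool_pos: [0.5408, 0.3304, 0.0664]
eef_rot: [-0.299, 0.901, 0.098, 0.298]
contact_force: [0.7, -0.1, -1.3]
opening: 0.556
```

Request:
send_rows(moves=[0,0,0,0,0,0,0,0,0,0,0,0,0,0,0,0,0,0,0,0,0,0,0,0,0,0,0,0,0,0])

```text
clock: 21.42
tool_pos: [0.5409, 0.3306, 0.0669]
eef_rot: [-0.299, 0.901, 0.098, 0.298]
contact_force: [-0.4, -0.9, -1.5]
opening: 0.559
```

```bash
python3 -c "
from tilt import *
st=r.get_state(); print(st['tool_pos'].round(4),st['contact_force'].round(2))
Q=R.from_quat(st['eef_rot']); g=st['tool_pos']+Q.apply([0,0,-.024])
s=imaging.snapshot('top'); W,c=bottle(s,g[:2],.08,.3); k=W[:,2]<.13; print(np.percentile(W[k,2],[10,50,90]).round(4))
s=imaging.snapshot('scene'); tilt(s,g[:2],.03,.075)"
```

```text
[0.5409 0.3306 0.0669] [-0.36 -0.85 -1.48]Traceback (most recent call last):
  File "<string>", line 5, in <module>
    s=imaging.snapshot('top'); W,c=bottle(s,g[:2],.08,.3); k=W[:,2]<.13; print(np.percentile(W[k,2],[10,50,90]).round(4))
                                   ~~~~~~^^^^^^^^^^^^^^^^
  File "bott.py", line 5, in bottle
    k=B&(W[:,2]>zlo)&(W[:,2]<zhi); print(" n",k.sum(),"z",np.percentile(W[k,2],[2,50,98]).round(3)); return W[k],c[k]
                                                          ~~~~~~~~~~~~~^^^^^^^^^^^^^^^^^^
    return _quantile_unchecked(
        a, q, axis, out, overwrite_input, method, keepdims, weights)
    return _ureduce(a,
                    func=_quantile_ureduce_func,
    ...<5 lines>...
                    overwrite_input=overwrite_input,
                    method=method)
    r = func(a, **kwargs)
    result = _quantile(arr,
                       quantiles=q,
    ...<2 lines>...
                       out=out,
                       weights=wgt)
    slices_having_nans = np.isnan(arr[-1, ...])
                                  ~~~^^^^^^^^^
IndexError: index -1 is out of bounds for axis 0 with size 0
```

Request:
send_rows(moves=[0,0,0,0,0,0,0.001,0,0.001,0,0,0,0.001,0,0.0015,0,0,0,0.0012,0,0.0016,0,0,0,0.0012,0,0.0016,0,0,0])

```text
clock: 21.88
tool_pos: [0.5409, 0.3306, 0.0647]
eef_rot: [-0.299, 0.901, 0.098, 0.298]
contact_force: [0.7, -0.6, -2.0]
opening: 0.556
```

```bash
python3 -c "
from tilt import *
st=r.get_state(); print(st['tool_pos'].round(4),st['contact_force'].round(2))
Q=R.from_quat(st['eef_rot']); g=st['tool_pos']+Q.apply([0,0,-.024])
s=imaging.snapshot('scene'); tilt(s,g[:2],.03,.075)
W,c=bottle(s,g[:2],.08,.15); print(np.sort(W[:,2])[-40::5].round(4))"
```

```text
[0.5409 0.3306 0.0647] [ 0.65 -0.61 -2.01]
 n 152 z [0.031 0.051 0.074]
axis at z0 [0.5264 0.3185] slope deg [-0.17  1.26] res 0.0004
 n 577 z [0.081 0.114 0.149]
[0.1186 0.1381 0.1472 0.1482 0.1489 0.1492 0.1496 0.1498]
```

Still hanging; lower another 2 mm.

Request:
send_rows(moves=[0,0,0,0,0,0,0.001,0,0.001,0,0,0,0.001,0,0.0015,0,0,0,0.0012,0,0.0016,0,0,0,0.0012,0,0.0016,0,0,0])

```text
clock: 22.35
tool_pos: [0.5416, 0.3311, 0.0643]
eef_rot: [-0.299, 0.9, 0.099, 0.3]
contact_force: [-2.4, -2.7, 9.5]
opening: 0.556
```

```bash
python3 -c "
from tilt import *
st=r.get_state(); print(st['tool_pos'].round(4),st['contact_force'].round(2))
s=imaging.snapshot('scene')
W,c,uu,vv=cloud(s); k=(np.hypot(W[:,0]-.526,W[:,1]-.319)<.02)&(W[:,2]>.105)&(W[:,2]<.13); print(k.sum(),np.histogram(W[k,2],bins=np.arange(.105,.131,.002)))"
```

```text
[0.5416 0.3311 0.0643] [-2.38 -2.71  9.55]
241 (array([  0,   0,   0,  13,  97, 104,  23,   4,   0,   0,   0,   0,   0]), array([0.105, 0.107, 0.109, 0.111, 0.113, 0.115, 0.117, 0.119, 0.121,
       0.123, 0.125, 0.127, 0.129, 0.131]))
```

Request:
send_rows(moves=[-0.0003,0,-0.0004,0,0,0,-0.0003,0,-0.0004,0,0,0,-0.0003,0,-0.0004,0,0,0,-0.0003,0,-0.0004,0,0,0,-0.0003,0,-0.0004,0,0,0])

```text
clock: 22.82
tool_pos: [0.5415, 0.331, 0.0646]
eef_rot: [-0.299, 0.901, 0.099, 0.3]
contact_force: [-0.1, 0.1, -1.8]
opening: 0.557
```

Request:
send_rows(moves=[0,0,0,0,0,0,0,0,0,0,0,0,0,0,0,0,0,0,0,0,0,0,0,0,0,0,0,0,0,0], claw=-0.8)

```text
clock: 23.23
tool_pos: [0.5416, 0.3311, 0.0647]
eef_rot: [-0.299, 0.901, 0.099, 0.3]
contact_force: [0.2, 0.2, -0.0]
opening: 0.892
```

```bash
python3 -c "
from tilt import *
st=r.get_state(); print(st['tool_pos'].round(4),st['contact_force'].round(2),st['opening'])
s=imaging.snapshot('scene'); tilt(s,np.array([.526,.319]),.02,.06)
x,y=330,200
im=cv2.cvtColor(s['image'],cv2.COLOR_RGB2BGR)[y:y+190,x:x+200]; cv2.imwrite('pics/r1.png',cv2.resize(im,None,fx=3,fy=3,interpolation=cv2.INTER_CUBIC))"
```

```text
[0.5416 0.3311 0.0647] [ 0.19  0.17 -0.03] 0.891902448496968
 n 158 z [0.021 0.041 0.06 ]
axis at z0 [0.5273 0.3187] slope deg [-0.08  0.03] res 0.0003
```

View pics/r1.png

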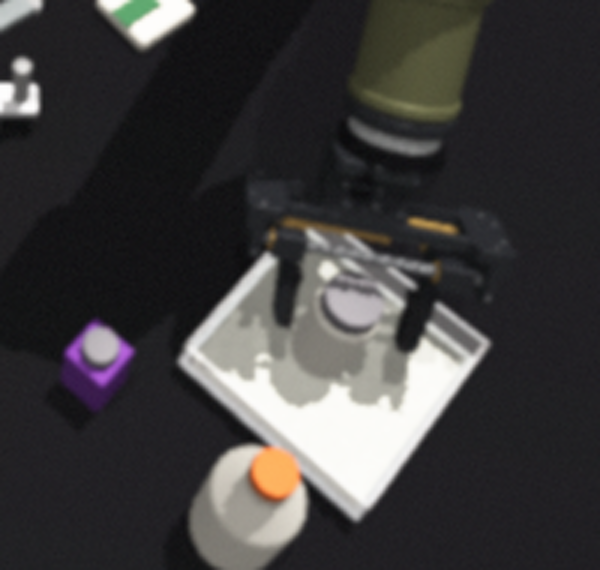

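Released, standing upright (0.1°). Retreat straight back along the tool axis.

Request:
send_rows(moves=[0,0,-0.005,0,0,0,0,0,-0.015,0,0,0,0,0,-0.03,0,0,0,0,0,-0.045,0,0,0,0,0,-0.06,0,0,0], claw=-1)

```text
clock: 23.7
tool_pos: [0.5118, 0.3091, 0.1136]
eef_rot: [-0.299, 0.901, 0.099, 0.3]
contact_force: [0.5, -0.3, 0.2]
opening: 1.003
```

```bash
python3 -c "
from pol import *
pol([(0,0,.02),(0,0,.05),(0,0,.08),(0,-0.0,.11),(0,-.0,.14)])"
```

```text
23.7 g [0.5   0.301 0.133] r 0.584 th 31.0 op 1.003 F [ 0.5 -0.3  0.2] q [-0.32  0.86 -0.48  2.35  2.71  0.74 -1.02]
  g [0.5   0.301 0.153] q [-0.32  0.81 -0.47  2.35  2.69  0.68 -1.01] 0.0 0.0
  g [0.5   0.301 0.183] q [-0.32  0.73 -0.46  2.33  2.66  0.59 -1.  ] 0.0 0.0
  g [0.5   0.301 0.213] q [-0.33  0.66 -0.44  2.31  2.62  0.5  -0.98] 0.0 0.0
  g [0.5   0.301 0.243] q [-0.34  0.58 -0.41  2.29  2.59  0.4  -0.96] 0.0 0.0
  g [0.5   0.301 0.273] q [-0.37  0.51 -0.35  2.25  2.55  0.3  -0.93] 0.0 0.0
[-0.012, -0.0, -0.016, 0.0, 0.0, 0.0, -0.03, -0.0, -0.04, 0.0, 0.0, 0.0, -0.048, -0.0, -0.064, 0.0, 0.0, 0.0, -0.066, -0.0, -0.088, 0.0, 0.0, 0.0, -0.084, -0.0, -0.112, 0.0, 0.0, 0.0]
```

Request:
send_rows(moves=[-0.012,0,-0.016,0,0,0,-0.03,0,-0.04,0,0,0,-0.048,0,-0.064,0,0,0,-0.06,0,-0.08,0,0,0,-0.06,0,-0.08,0,0,0])

```text
clock: 24.12
tool_pos: [0.5127, 0.3101, 0.219]
eef_rot: [-0.299, 0.899, 0.099, 0.304]
contact_force: [0.9, 0.1, 0.7]
opening: 0.999
```

```bash
python3 -c "
from tilt import *
st=r.get_state(); print(st['tool_pos'].round(4),st['contact_force'].round(2),st['qd'].round(2))
s=imaging.snapshot('scene'); x=tilt(s,np.array([.526,.319]),.02,.08)
a=np.radians(4); d=x[:2]-[.530,.324]; print('tray offset',d.round(4))
save(s,'s_scene.png'); t=imaging.snapshot('top'); save(t,'s_top.png')
W,c,uu,vv=cloud(t)
k=(np.hypot(W[:,0]-.527,W[:,1]-.319)<.02)&(W[:,2]>.08)&(W[:,2]<.14); print('cap top',k.sum(),np.median(W[k,2]) if k.sum() else None)
a=cv2.imread('pics/s_top.png')[90:300,150:480]; cv2.imwrite('pics/s_topc.png',cv2.resize(a,None,fx=2.4,fy=2.4,interpolation=cv2.INTER_CUBIC))"
```

```text
[0.5127 0.3101 0.219 ] [0.92 0.07 0.66] [ 0.    0.09 -0.01  0.03  0.03  0.07 -0.02]
 n 232 z [0.022 0.051 0.077]
axis at z0 [0.5272 0.3186] slope deg [0.16 0.19] res 0.0003
tray offset [-0.0028 -0.0054]
cap top 73 0.11401261825060886
```

View pics/s_scene.png

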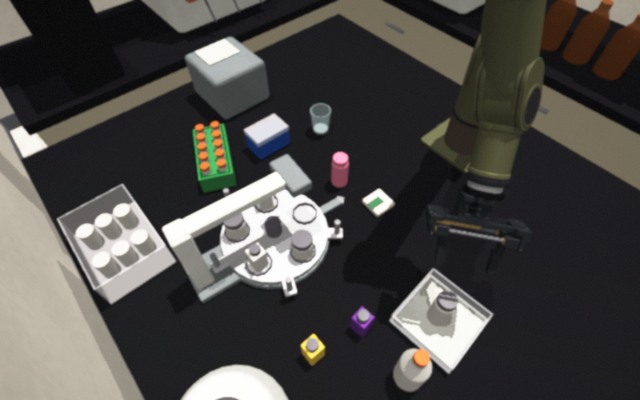

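View pics/s_topc.png

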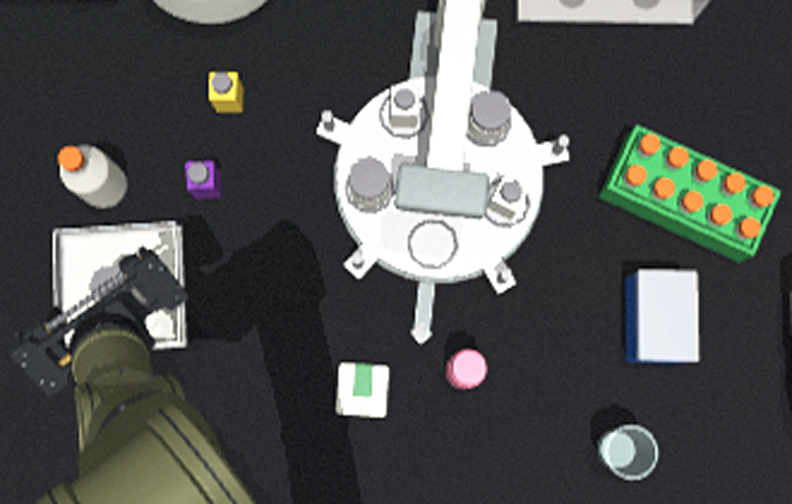

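The tall bottle stands in the tray at scene pixel (447,305), and the front pocket is empty. All four short containers are in their pockets, the bench is undisturbed and the gripper is clear.

```bash
python3 -c "
from h import *
print(r.finish_job()); print(r.get_state()['clock'])"
```

```text
the job is handed in; nothing more can be done
None
the job is handed in; nothing more can be done
```

I turned the carousel about 49° by one of its posts, which brought the white tall bottle to the front place. I then gripped it with the tool leaning 37°, lifted it out, and set it down in the tray. The job was handed in at about 24 s of the 72 s allowed, and it returned no verdict.

**Last checks before handing in:**
- **Bottle in the tray:** It stands within about 0.3° of upright, with its axis about 3 mm and 5 mm from the measured tray centre. Its cap top is at 114 mm, which fits it resting on the tray floor. It is released and the gripper is clear.
- **Everything else:** In both pictures the four shorter containers are upright in their pockets, and the bench items and look-alikes appear unmoved. I judged this by eye and did not measure any shift.
- **Front place:** The network's point put the bottle about 2 mm from the front place when it arrived.

**What failed or disagreed:**
- **Fingertip position:** The depth images showed the fingertips about 30 mm further back than the stated 25 mm ahead of the TCP. My first grip therefore closed on the cap, with a 42 mm opening. I reopened, advanced 29 mm and gripped the bottle's body, with a 49 mm opening.
- **Wrist limit:** While I first leaned the tool, joint 6 reached its lower limit and the wrist force briefly read about 54 N. I backed off and took a path with the wrist flipped instead.
- **Detections:** Some network results were the pink look-alike or wrong, and I did not use them.

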